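Refit the spring spindle of a workshop roll holder

ROBOT

A 6-joint arm with a two-finger parallel gripper is mounted at the origin on the work surface. World frame = base frame: x ahead of the robot, y to its left, z up, the work surface at z = 0. Lengths are in mm, angles in rad, forces in N, time in s.
With the tool pointing down it reaches from about 350 to 775 mm from the base axis. Payload 7.3 kg.
Tool frame: the origin (TCP) lies between the finger pads; the fingertips stand 14 mm ahead of it and the grasp point (between the pads) lies 5 mm behind it; y points along the fingers, z is the direction in which the jaws open and shut, and the axes are right-handed (so a half turn about y gives the same grasp; the last joint's range is limited). The gripper opens to 92 mm and grips with 3 to 60 N. Pads are 19 mm wide; open, the fingers measure 130 mm over their backs; the gripper's body (75 mm by 190 mm) begins 47 mm behind the grasp point.
Start: joints at [-1.305, 0.342, 1.524, -0, 1.275, -0.146], TCP at [210.16, -481.12, 240.741] pointing down, gripper open.
Joint ranges: [-2.53, 2.53], [-0.77, 2.02], [0.04, 2.7], [-1, 4.14], [0.28, 2.66], [-3.11, 3.11]. Speed limits (rad/s): [2.57, 2.57, 3.14, 3.14, 3.14, 3.14].

INTERFACE

Orientations are given as [roll, pitch, yaw] about the fixed x, y, z axes, in that order (R = Rz(yaw) Ry(pitch) Rx(roll)).
In Python, from plant import bot, vision, order gives the robot as it stands.
- The arm moves only by the tool apply_moves, never from a script. Its argument "rows" is a list of rows, each a list of 3 entries, a list of its own where there are three numbers: the shift along the tool's x, y, z in cm, then the turn about the tool's y in rad, then the finger opening in cm, from 0 to 9.18. A call has 1 to 5 rows; each row is the pose to reach, as a shift and turn from the pose measured when the call began, along the tool's axes at that moment; what a row does not reach only later rows make up. A row lasts 1/8 s, in which the tool goes at most 62.5 mm and 10.7 degrees, less where a joint would pass 70% of its speed; a pose out of reach is approached as far as the arm can. A call with a gripper value outside its range is refused whole. The fingers move at their own pace and stop on an object; the grip force is fixed at half the most. Time passes only in rows, so rows that repeat a pose let the fingers close. It gives the time, the measured TCP pose, the force and the opening at its end, in the units of the state.
- bot.get_obs(): the state, without advancing time (a new reading comes with each control period).
- vision.capture(name): name is "scene" or "top"; returns the picture (400x640x3 uint8, red, green, blue); there is no depth.
- vision.camera_info(name): a dict with "mtx" (3x3 intrinsics, pixels), "rvec" (rotation vector, rad) and "tvec" (3), from world to camera coordinates, as OpenCV has them. Camera axes: x right, y down, z forward; pixel columns grow to the right and rows downward; lengths in mm; the calibration is good to about 2 mm. A picture is of the moment at which its call begins. camera_info takes no time and is no camera call.
- order.close_job(): hands the job in, once; it reports no verdict.
The state is a dict: "time": time; "joint_positions": joint angles; "dq": joint speeds; "tau": joint torques, N m; "tool_pos": TCP position; "tcp_rot": TCP orientation; "contact_force": force on the tool from outside, world axes, zero at the start; "moment": the same for the moment, N m; "grip_width": finger opening in mm.
Only numpy, scipy, OpenCV 4.12 (cv2) and the standard library are available. Lean on these libraries where they do the work, as an engineer would, in place of code of your own. Each camera call takes 0.05 s, during which the arm holds its last target.

TASK

Make the paper-roll holder on the bench ready for use: first lift the empty cardboard core out of it and leave it lying in the open tray, then take the spring spindle from its sloping rest and fit it between the holder's two end cups (push its plunger into either cup so that it shortens, swing the other end in line and let it spring out into the other cup). Once the spindle sits in both cups and is let go, fold the tear bar all the way down over it. Leave the paint tin, the screw jar and the paint brush where they are.

Things in the scene. Friction and masses are not known exactly. Their poses are not given: they have to be found in the camera images.
- holder: Dark steel roll holder, fixed. Origin: underside of its base, below the middle of the line between the cups; y along that line, z up, x towards the bar's hinge. Base 10 mm thick, x -55..105, y +-108 mm. Black cup blocks 44 x 44 mm, 16 thick, inner faces at y = +-90, tops 107 mm up. Hinge posts at x = 65..91, y = +-(90..106), 122 mm high. Rails 8 mm high at x = +-25 on the base keep the core in.
- cup_left (a point): bottom centre of the cup at the holder's +y end (y = +100 mm, 85 mm up); opens towards -y. Blind round bore of 20 mm diameter, 10 mm deep, mouth slightly chamfered. Frame parallel to the holder's.
- cup_right (a point): the same at the holder's -y end (y = -100 mm, 85 mm up); opens towards +y
- tear_bar (a joint): angle of the holder's aluminium tear bar, rad: 0 = folded down, level (stop); grows as it swings up and back to 2.25 (stop); starts back beyond upright. Bar 12 x 12 mm, 236 mm long along the holder's y, on side arms 98 mm from the hinge line, which lies at x = +78, z = 112 mm of the holder. Stiff hinge: it stays where left; 2 to 3 N at the bar moves it.
- tear_bar_mid (a point): middle of the tear bar (centre of its section); folded down it lies at x = -20 mm, z = 112 mm of the holder
- core: Empty cardboard core, a tube 56 mm outside diameter, 48 mm inside, 110 mm long, about 50 g. Origin at its centre, its y axis along the tube. Starts lying on the holder's base between the cups (centre 38 mm up), along the holder's y.
- tray: Open grey plastic tray on the bench, 200 x 180 x 50 mm (x, y, z), walls and floor 5 mm; heavy, fixed. Origin: centre of its underside. To either side of the holder, the rest being on the other side.
- rest: Wooden rest, fixed: base 90 x 230 x 10 mm with two V saddles and a stop that carry the spindle along the rest's y axis, sloping 35 degrees, high end at +y. Origin: underside of the base, centre. The spindle's middle starts 120 mm above it. Saddles are 12 mm wide, 50 mm either side of the spindle's middle along its axis, and about 47 mm across.
- spindle: Spring spindle, white plastic, about 140 g, 206 mm tip to tip: barrel 26 mm diameter with a square grip collar 28 x 28 mm, 34 mm long. Origin: collar's centre, on the axis. y runs along it to the fixed tip; x (level at first) and z are square to the collar's faces. Barrel from y = -67 to +85 mm, then 12 mm pins with round tips, the sprung plunger at -y. Starts on the rest, plunger end low.
- fixed_tip (a point): tip of the fixed pin, y = +103 mm of the spindle; the point's frame is parallel to the spindle's
- plunger_tip (a point): tip of the plunger, y = -103 mm of the spindle when out; moves with the plunger
- plunger (a joint): how far the plunger is pushed in, m: 0 = out, 0.022 = stop. 3 N starts it, then 0.4 N per mm more (about 12 N fully in). Fitted, it stays in by about 6 mm; with its tip at the bottom of one cup it must be in by 16 mm or more for the fixed pin to pass the face of the other cup.
- paint_tin: bystander: paint tin 84 mm diameter, 100 mm high; origin at the centre of its underside
- screw_jar: bystander: glass jar 60 mm diameter, 75 mm high; origin at the centre of its underside
- paint_brush: bystander: paint brush about 200 mm long, lying flat along its x axis
Things that resemble listed ones, but are neither listed nor needed, are in the scene too. What is meant by the spindle is not purple, and is the smaller of those in its own colour. Several things have the shape of the core; the one meant has the colours described above.

How it is judged (in metres and radians):
On the way, in this order (a step that is already met when the one before it is completed fails the run):
1. the empty core lies in the tray, let go (x of core in the frame of tray between -0.08 and 0.08 m and y of core in the frame of tray between -0.07 and 0.07 m and z of core in the frame of tray below 0.045 m and contact force between core and the fingers below 0.05 N), for 0.2 s.
2. the plunger is pushed in (by more than 12 mm) with its tip in one of the cups (value of joint plunger above 0.012 m and (distance between plunger_tip and cup_left below 0.01 m or distance between plunger_tip and cup_right below 0.01 m)), for 0.05 s.
3. the spindle sits with a tip in each cup, let go, while the tear bar is still up (((distance between plunger_tip and cup_right below 0.007 m and distance between fixed_tip and cup_left below 0.007 m) or (distance between plunger_tip and cup_left below 0.007 m and distance between fixed_tip and cup_right below 0.007 m)) and contact force between spindle and the fingers below 0.05 N and value of joint tear_bar above 1 rad), for 0.2 s.
4. the tear bar is folded down (value of joint tear_bar below 0.08 rad), for 0.1 s.
At the end, for the whole second after the job is handed in: Spindle let go and at rest, each tip within 7 mm of the centre of a cup's bottom (either way round); tear bar below 0.08 rad; core let go and at rest in the tray, its centre under 45 mm above the tray's underside and within 80 mm in x and 70 mm in y of its middle (all of step 1 and ((distance between plunger_tip and cup_right below 0.007 m and distance between fixed_tip and cup_left below 0.007 m) or (distance between plunger_tip and cup_left below 0.007 m and distance between fixed_tip and cup_right below 0.007 m)) and value of joint tear_bar below 0.08 rad and linear speed of each of core, spindle below 0.02 m/s); the robot touches nothing.
It fails at once if the paint tin is moved by more than 30 mm (distance of paint_tin from where it was at the start of the episode above 0.03 m).
It fails at once if the screw jar is moved by more than 30 mm (distance of screw_jar from where it was at the start of the episode above 0.03 m).
It fails at once if the paint brush is moved by more than 30 mm (distance of paint_brush from where it was at the start of the episode above 0.03 m).
It also fails if it takes over 72 s, if anything falls off the work surface, if the arm or the gripper's body presses on something with over 40 N, if the wrist force passes 120 N, or if a joint passes its speed limit or range.

## Working session

There is one attempt and no reset: what is moved stays moved. The work goes in short steps, Python scripts to look and compute and a tool call to move; the robot and the scene stay as the last step left them, time stands still between calls to the robot, and variables do not carry over. Pictures are saved under pics/ and viewed, and the job is handed in when it is done.

Besides the shell and the picture viewer there is one more tool, called after "Emit:" as a command line: name --argument value ..., lists and objects as JSON in quotes. apply_moves: Moves the arm, as the interface text tells. Its arguments: {"type":"object","properties":{"rows":{"type":"array","items":{"type":"array"}}},"required":["rows"]}

```bash
ls; mkdir -p pics; python3 - <<'E'
from plant import bot,vision,order
import cv2
print(bot.get_obs())
for n in("scene","top"):
    im=vision.capture(n); cv2.imwrite(f"pics/{n}0.png",cv2.resize(im[:,:,::-1],(800,500),interpolation=cv2.INTER_CUBIC)); cv2.imwrite(f"pics/raw_{n}0.png",im[:,:,::-1])
    print(n,vision.camera_info(n))
E
```

```text
pics
{'time': 0.0, 'joint_positions': array([-1.30500359e+00,  3.42693446e-01,  1.52504215e+00, -3.08014115e-05,
        1.27536601e+00, -1.46023836e-01]), 'dq': array([ 0.00063132, -0.00072661, -0.00142905, -0.00145914, -0.00079131,
        0.00100043]), 'tau': array([ 1.27474144e-03, -4.31235838e+01, -2.44222194e+01,  7.17946119e-02,
        5.58925141e-02, -1.27024468e-04]), 'tool_pos': array([ 210.04141252, -480.72727795,  240.05135898]), 'tcp_rot': array([-1.57229351e+00,  1.90421355e-04, -2.72976723e+00]), 'contact_force': array([-1.12563473,  0.37801145, -0.17103587]), 'moment': array([-0.03400928, -0.04252661, -0.01643292]), 'grip_width': 91.92517847285829}
scene {'mtx': array([[384.41940063,   0.        , 320.73432423],
       [  0.        , 384.41940063, 195.40554448],
       [  0.        ,   0.        ,   1.        ]]), 'rvec': array([ 2.28819102,  0.54332925, -0.25547571]), 'tvec': array([-450.66855578,  -33.10830935, 1316.29331095])}
top {'mtx': array([[441.77316401,   0.        , 320.63474573],
       [  0.        , 441.77316401, 207.96784916],
       [  0.        ,   0.        ,   1.        ]]), 'rvec': array([ 2.19765968, -2.20042929,  0.08900221]), 'tvec': array([   6.65847221,  509.31120878, 1461.0895895 ])}
```

View pics/scene0.png

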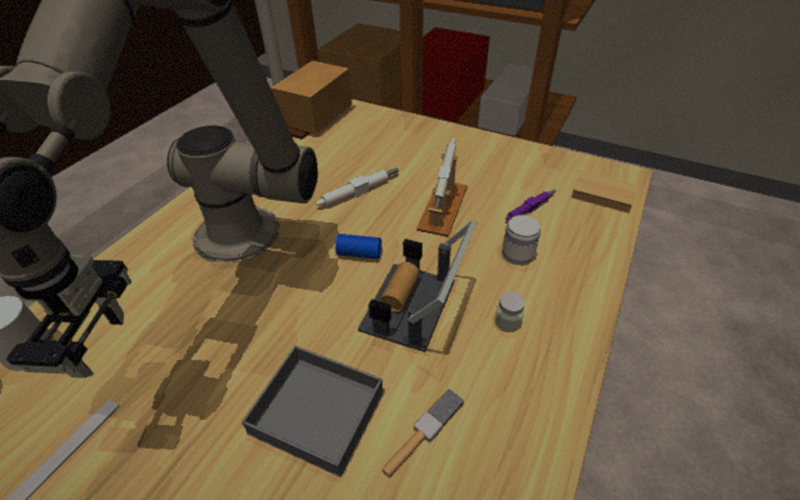

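View pics/top0.png

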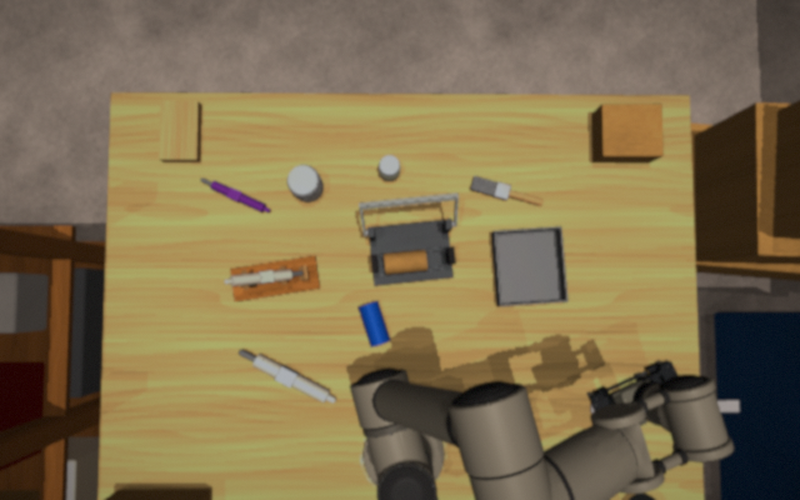

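```bash
cat > h.py <<'E'
import numpy as np,cv2
from plant import bot,vision,order
def cam(n):
    c=vision.camera_info(n);R=cv2.Rodrigues(np.array(c['rvec']))[0];return np.array(c['mtx']),R,np.array(c['tvec']).reshape(3)
def ray(n,uv):
    K,R,t=cam(n);o=-R.T@t;d=R.T@np.linalg.inv(K)@np.array([uv[0],uv[1],1.]);return o,d/np.linalg.norm(d)
def plane(n,uv,z):
    o,d=ray(n,uv);return o+d*(z-o[2])/d[2]
def proj(n,p):
    K,R,t=cam(n);q=K@(R@np.asarray(p,float)+t);return q[:2]/q[2]
def tri(a,b): # scene uv, top uv
    o1,d1=ray('scene',a);o2,d2=ray('top',b)
    A=np.stack([d1,-d2],1);s=np.linalg.lstsq(A,o2-o1,rcond=None)[0]
    p,q=o1+s[0]*d1,o2+s[1]*d2
    return (p+q)/2,np.linalg.norm(p-q)
def crop(im,x0,y0,x1,y1,f,name):
    c=cv2.resize(im[y0:y1,x0:x1],None,fx=f,fy=f,interpolation=cv2.INTER_CUBIC)
    for x in range((x0+9)//10*10,x1,10):
        cv2.line(c,((x-x0)*f,0),((x-x0)*f,6),(0,255,255),1)
        if x%20==0:cv2.putText(c,str(x),((x-x0)*f-10,18),0,.4,(0,255,255),1)
    for y in range((y0+9)//10*10,y1,10):
        cv2.line(c,(0,(y-y0)*f),(6,(y-y0)*f),(0,255,255),1)
        if y%20==0:cv2.putText(c,str(y),(8,(y-y0)*f+4),0,.4,(0,255,255),1)
    cv2.imwrite(name,c)
def snap(n,box,f,name):
    im=vision.capture(n)[:,:,::-1].copy();crop(im,*box,f,name);return im
E
python3 - <<'E'
from h import *
t=cv2.imread('pics/raw_top0.png');s=cv2.imread('pics/raw_scene0.png')
crop(t,280,145,460,255,4,'pics/c1.png')
crop(t,175,195,275,245,8,'pics/c2.png')
crop(s,280,165,400,285,5,'pics/c3.png')
crop(s,320,100,400,195,6,'pics/c4.png')
E
```

```text
(no output)
```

View pics/c1.png

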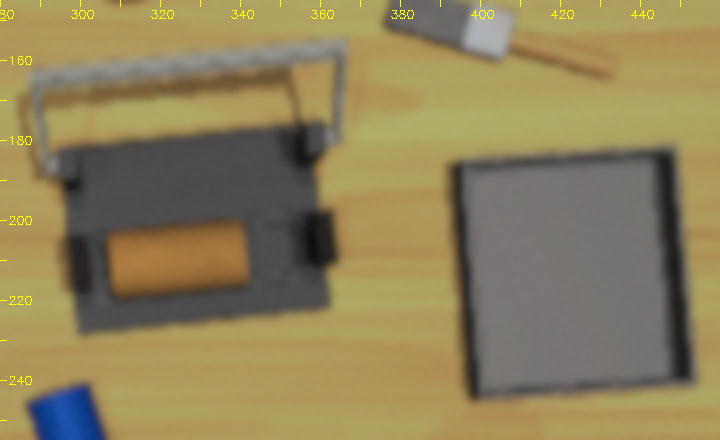

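View pics/c2.png

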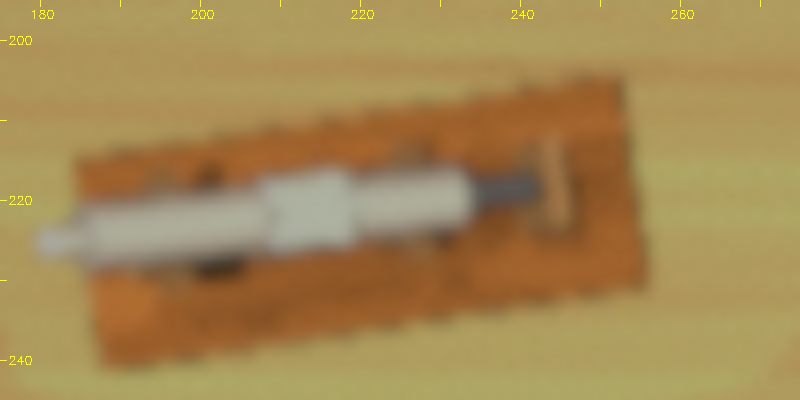

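View pics/c3.png

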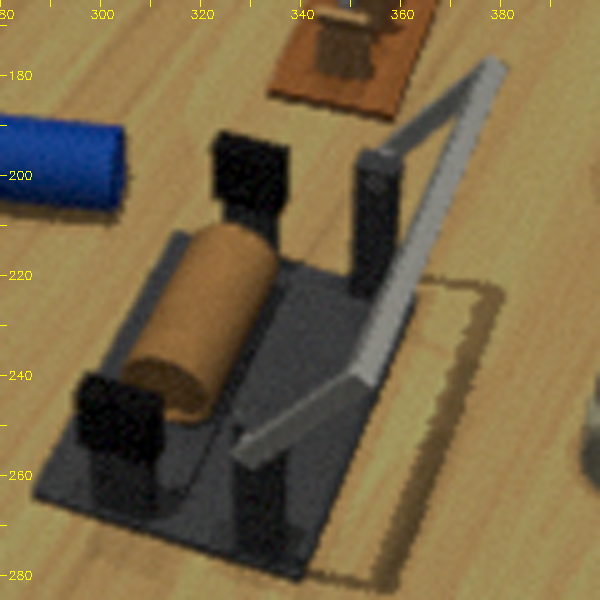

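View pics/c4.png

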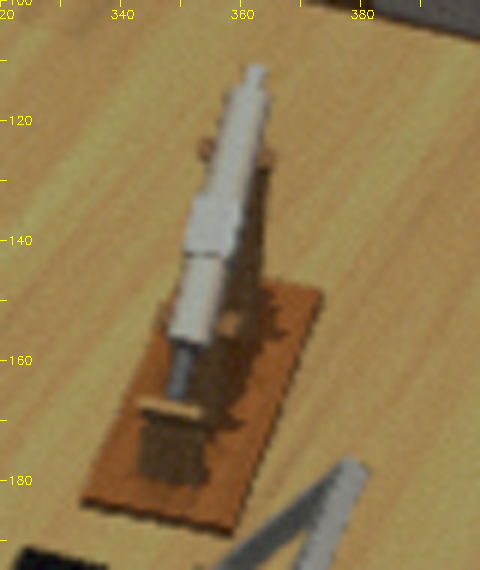

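```bash
python3 - <<'E'
from h import *
c=lambda f,x0,y0,x,y:(x0+x/f-.4,y0+y/f-.4)
T=lambda x,y:c(4,280,145,x,y)
S=lambda x,y:c(5,280,165,x,y)
np.set_printoptions(precision=1,suppress=True)
print('base top view', plane('top',T(80,333),10),plane('top',T(330,306),10))
P=[plane('scene',S(*q),10) for q in [(35,492),(300,576),(416,290),(178,232)]]
print('base scene',*P, 'mean',np.mean(P,0)); print([np.linalg.norm(P[i]-P[(i+1)%4]) for i in range(4)])
print('tray rim z50',*[plane('top',T(*q),50) for q in [(451,163),(675,148),(694,382),(472,398)]])
# cup block tops: top view
print('cupL block', plane('top',T(77,264),107),'cupR',plane('top',T(319,238),107))
# core mask
for n,f in(('top','pics/raw_top0.png'),('scene','pics/raw_scene0.png')):
    im=cv2.imread(f);hsv=cv2.cvtColor(im,cv2.COLOR_BGR2HSV)
    x0,y0,x1,y1={'top':(302,195,345,222),'scene':(300,205,338,252)}[n]
    m=cv2.inRange(hsv,(5,110,50),(22,255,255));mm=np.zeros_like(m);mm[y0:y1,x0:x1]=m[y0:y1,x0:x1]
    cs=max(cv2.findContours(mm,0,1)[0],key=cv2.contourArea);r=cv2.minAreaRect(cs);print(n,'core',r)
    if n=='top':
        b=cv2.boxPoints(r);print([plane('top',q,38) for q in b],plane('top',r[0],60))
# tear bar ends, triangulate
print('bar+y', tri(S(500,70),T(38,78)),'bar-y',tri(S(362,380),T(340,48)))
E
```

```text
base top view [443.1  76.4  10. ] [ 465.4 -133.2   10. ]
base scene [ 469.8 -134.9   10. ] [ 624.2 -119.    10. ] [600.6  96.9  10. ] [448.2  76.2  10. ] mean [535.7 -20.2  10. ]
[np.float64(155.22507940973796), np.float64(217.1487327358377), np.float64(153.8237383058437), np.float64(212.22439097117493)]
tray rim z50 [ 581.5 -229.1   50. ] [ 594.  -414.4   50. ] [ 401.7 -426.2   50. ] [ 389. -244.   50.]
cupL block [495.4  76.  107. ] cupR [ 515.8 -114.   107. ]
top core ((323.9752502441406, 209.2524871826172), (16.61712074279785, 34.52779006958008), 84.2894058227539)
[array([525.3,  54.7,  38. ]), array([536.7, -58.6,  38. ]), array([482.1, -63.8,  38. ]), array([470.9,  49.3,  38. ])] [502.4  -4.   60. ]
scene core ((318.5, 227.0), (44.0, 37.0), 90.0)
bar+y (array([631.3, 103.8, 193.9]), np.float64(6.84941134381274)) bar-y (array([ 652.4, -121.2,  190.7]), np.float64(2.170529936612267))
```

```bash
cat >> h.py <<'E'
from scipy.spatial.transform import Rotation as Ro
np.set_printoptions(precision=2,suppress=True)
def goal(p,yaw=None):
    o=bot.get_obs();R=Ro.from_euler('xyz',o['tcp_rot']).as_matrix()
    d=R.T@(np.asarray(p,float)-o['tool_pos'])/10
    t=0 if yaw is None else -((yaw-o['tcp_rot'][2]+np.pi)%(2*np.pi)-np.pi)
    print('shift cm',d,'turn',round(t,3))
def st():
    o=bot.get_obs();print(round(o['time'],2),o['tool_pos'],o['tcp_rot'],'F',o['contact_force'],'w',round(o['grip_width'],1))
E
python3 -c "
from h import *
goal([505.5,-5,240],-1.465)
for n in ('top','scene'): o,d=ray(n,(320,200));print(n,o)"
```

```text
shift cm [-46.12   0.06 -31.77] turn -1.265
top [ 417.9    34.06 1489.44]
scene [ 858.4  -650.75  881.19]
```

Emit:
apply_moves --rows '[[[-46.1, 0, -31.8], -1.265, 9.0], [[-46.1, 0, -31.8], -1.265, 9.0], [[-46.1, 0, -31.8], -1.265, 9.0], [[-46.1, 0, -31.8], -1.265, 9.0], [[-46.1, 0, -31.8], -1.265, 9.0]]'

```text
time: 0.72
tool_pos: [375.4, -213.7, 240.6]
tcp_rot: [-1.571, 0.001, -1.787]
contact_force: [-0.1, 0.1, -0.8]
grip_width: 90.0
```

```bash
python3 -c "
from h import *
st();goal([505.5,-5,240],-1.465)"
```

```text
0.72 [ 375.36 -213.65  240.6 ] [-1.57  0.   -1.79] F [-0.08  0.08 -0.84] w 90.0
shift cm [-23.17   0.08   8.25] turn -0.322
```

Emit:
apply_moves --rows '[[[-23.2, 0, 8.2], -0.322, 9.0], [[-23.2, 0, 8.2], -0.322, 9.0], [[-23.2, 0, 8.2], -0.322, 9.0], [[-23.2, 0, 8.2], -0.322, 9.0], [[-23.2, 0, 8.2], -0.322, 9.0]]'

```text
time: 1.35
tool_pos: [506.2, -1.0, 240.1]
tcp_rot: [-1.571, 0.002, -1.459]
contact_force: [-0.1, -0.4, -0.2]
grip_width: 89.9
```

```bash
python3 -c "
from h import *
st();goal([505.5,-5,35],-1.465)
snap('scene',(250,100,400,280),4,'pics/d1.png')"
```

```text
1.35 [506.17  -1.04 240.13] [-1.57  0.   -1.46] F [-0.13 -0.4  -0.17] w 89.9
shift cm [ 0.43 20.51 -0.1 ] turn 0.006
```

View pics/d1.png

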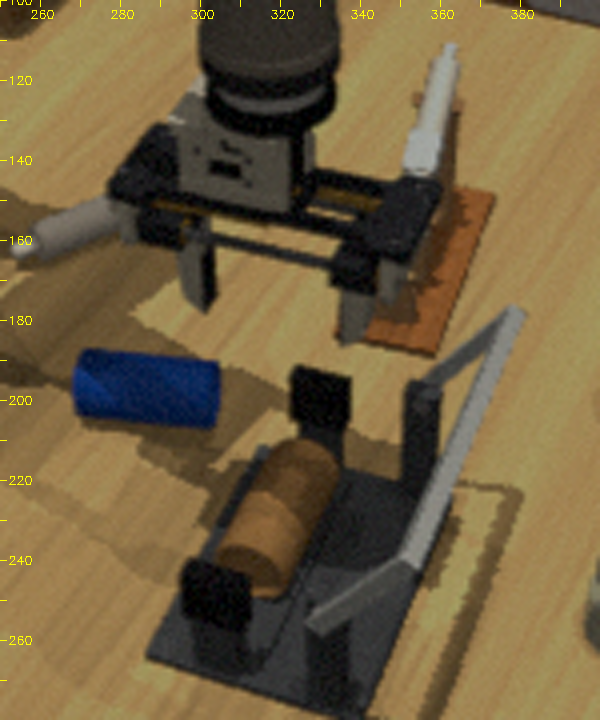

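Emit:
apply_moves --rows '[[[0.4, 6, -0.1], 0, 9.0], [[0.4, 12, -0.1], 0, 9.0], [[0.4, 18, -0.1], 0, 9.0], [[0.4, 20.2, -0.1], 0, 9.0], [[0.4, 20.2, -0.1], 0, 9.0]]'

```text
time: 2.02
tool_pos: [502.6, -7.9, 36.6]
tcp_rot: [-1.577, 0.002, -1.462]
contact_force: [-0.4, -0.5, 0.2]
grip_width: 90.0
```

```bash
python3 -c "
from h import *
st()
snap('scene',(250,100,400,280),4,'pics/d2.png')"
```

```text
2.02 [502.63  -7.88  36.63] [-1.58  0.   -1.46] F [-0.45 -0.46  0.22] w 90.0
```

View pics/d2.png

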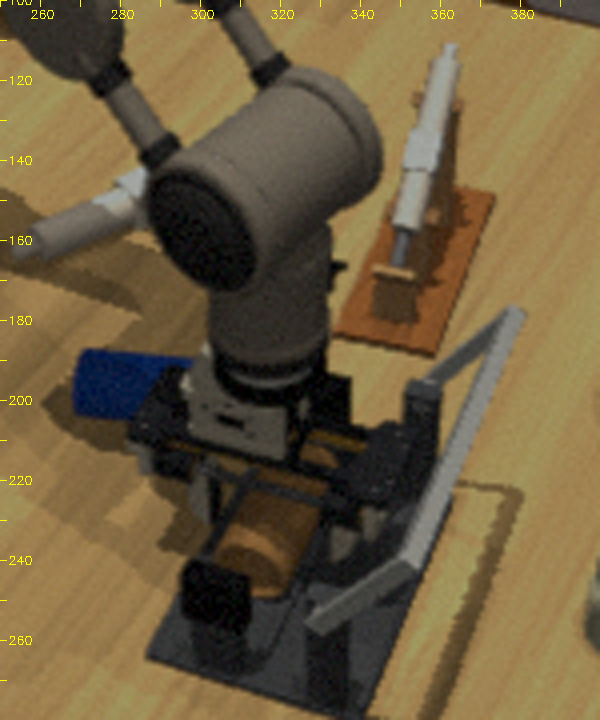

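Gripper straddles the core without contact (core at about 320,232). Close.

Emit:
apply_moves --rows '[[[0, 0, 0], 0, 4.5], [[0, 0, 0], 0, 4.5], [[0, 0, 0], 0, 4.5], [[0, 0, 0], 0, 4.5], [[0, 0, 0], 0, 4.5]]'

```text
time: 2.7
tool_pos: [504.6, -7.8, 38.6]
tcp_rot: [-1.572, 0.001, -1.462]
contact_force: [0.6, 0.8, 3.1]
grip_width: 55.0
```

Emit:
apply_moves --rows '[[[0, -6, 0], 0, 4.5], [[0, -12, 0], 0, 4.5], [[0, -18, 0], 0, 4.5], [[0, -20, 0], 0, 4.5], [[0, -20, 0], 0, 4.5]]'

```text
time: 3.32
tool_pos: [505.2, -8.0, 239.8]
tcp_rot: [-1.569, 0.0, -1.462]
contact_force: [-0.7, -0.4, -0.8]
grip_width: 55.1
```

```bash
python3 -c "
from h import *
st();goal([489,-327,200],-1.51)"
```

```text
3.33 [505.22  -8.03 239.77] [-1.57  0.   -1.46] F [-0.74 -0.39 -0.79] w 55.1
shift cm [31.53  3.96 -5.08] turn 0.048
```

Emit:
apply_moves --rows '[[[6, 0, -1], 0.048, 4.5], [[12, 0, -2], 0.048, 4.5], [[18, 0, -3], 0.048, 4.5], [[24, 0, -4], 0.048, 4.5], [[30, 0, -5.1], 0.048, 4.5]]'

```text
time: 3.95
tool_pos: [486.1, -313.2, 237.2]
tcp_rot: [-1.572, 0.003, -1.51]
contact_force: [-0.1, -0.4, 0.8]
grip_width: 54.8
```

```bash
python3 -c "
from h import *
st();goal([489,-327,34],-1.51)
snap('scene',(150,150,350,330),4,'pics/d3.png')"
```

```text
3.95 [ 486.05 -313.18  237.17] [-1.57  0.   -1.51] F [-0.12 -0.36  0.78] w 54.8
shift cm [ 1.46 20.31  0.23] turn -0.0
```

View pics/d3.png

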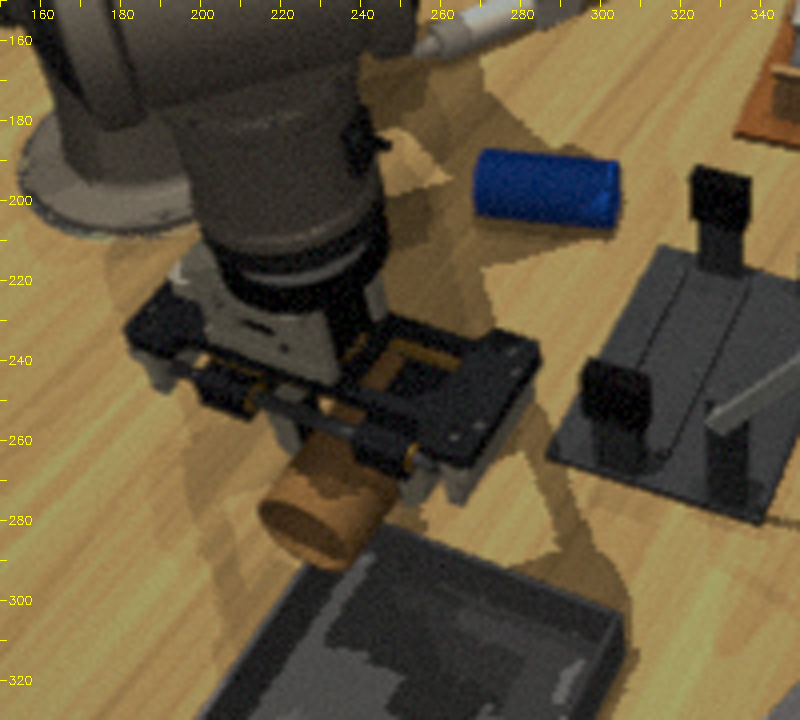

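Emit:
apply_moves --rows '[[[1.5, 6, 0.3], 0, 4.5], [[1.5, 12, 0.5], 0, 4.5], [[1.5, 18, 0.5], 0, 4.5], [[1.5, 20.2, 0.5], 0, 4.5], [[1.5, 20.2, 0.5], 0, 4.5]]'

```text
time: 4.62
tool_pos: [488.8, -333.7, 31.3]
tcp_rot: [-1.577, 0.003, -1.514]
contact_force: [-0.1, -0.2, -0.2]
grip_width: 54.3
```

Emit:
apply_moves --rows '[[[0, 0, 0], 0, 4.5], [[0, 0, 0], 0, 7.4], [[0, 0, 0], 0, 7.4], [[0, 0, 0], 0, 7.4], [[0, 0, 0], 0, 7.4]]'

```text
time: 5.25
tool_pos: [488.9, -333.8, 31.6]
tcp_rot: [-1.576, 0.002, -1.514]
contact_force: [-0.2, -0.2, -0.6]
grip_width: 73.9
```

```bash
python3 -c "
from h import *
st()
snap('scene',(150,150,350,330),4,'pics/d4.png')"
```

```text
5.25 [ 488.87 -333.83   31.55] [-1.58  0.   -1.51] F [-0.15 -0.19 -0.58] w 73.9
```

View pics/d4.png

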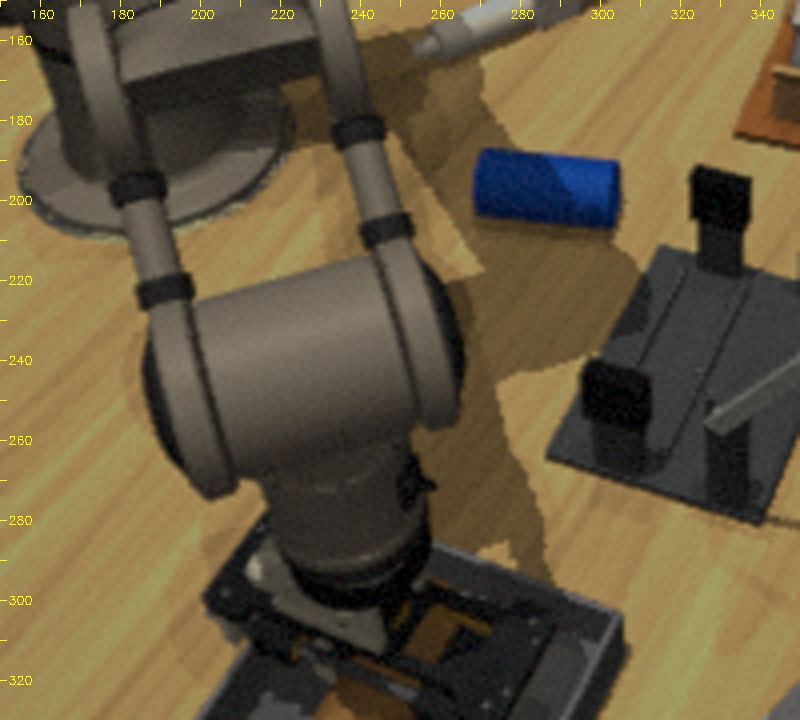

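Emit:
apply_moves --rows '[[[0, -6, 0], 0, 7.4], [[0, -12, 0], 0, 7.4], [[0, -18, 0], 0, 7.4], [[0, -22, 0], 0, 7.4], [[0, -22, 0], 0, 7.4]]'

```text
time: 5.92
tool_pos: [491.3, -335.2, 255.6]
tcp_rot: [-1.571, -0.003, -1.514]
contact_force: [-0.0, 0.9, -0.2]
grip_width: 73.9
```

```bash
python3 -c "
from h import *
st()
T=lambda x,y:(175+x/8-.44,195+y/8-.44)
S=lambda x,y:(320+x/6-.42,100+y/6-.42)
f,e=tri(S(257,66),T(36,244));print('fix',f,e)
p,e2=tri(S(177,402),T(541,188));print('pl',p,e2,np.linalg.norm(f-p),(f+p)/2)
print('ang',np.degrees(np.arcsin((f-p)[2]/np.linalg.norm(f-p))),np.arctan2((f-p)[1],(f-p)[0]))
c,e=tri(S(215,222),T(310,210));print('collar',c,e)
B=[plane('top',T(*q),10) for q in [(77,158),(622,76),(646,285),(103,367)]];print('rest base',B,np.mean(B,0))
B=[plane('scene',S(*q),10) for q in [(80,505),(235,535),(322,293)]];print('rest base scene',B,(B[0]+B[2])/2)
snap('scene',(150,200,350,380),4,'pics/d5.png')
"
```

```text
5.92 [ 491.27 -335.22  255.56] [-1.57 -0.   -1.51] F [-0.02  0.95 -0.17] w 73.9
fix [449.8  427.77 176.39] 1.659208181474745
pl [476.54 261.11  62.44] 5.714030783021351 203.6575069312685 [463.17 344.44 119.42]
ang 34.02161860520433 1.7299275001548238
collar [464.34 337.75 130.64] 3.0061700210222964
rest base [array([488.8 , 460.87,  10.  ]), array([522.94, 234.67,  10.  ]), array([435.56, 224.02,  10.  ]), array([401.92, 448.65,  10.  ])] [462.3  342.05  10.  ]
rest base scene [array([442.64, 215.  ,  10.  ]), array([530.38, 230.36,  10.  ]), array([492.23, 457.12,  10.  ])] [467.43 336.06  10.  ]
```

View pics/d5.png

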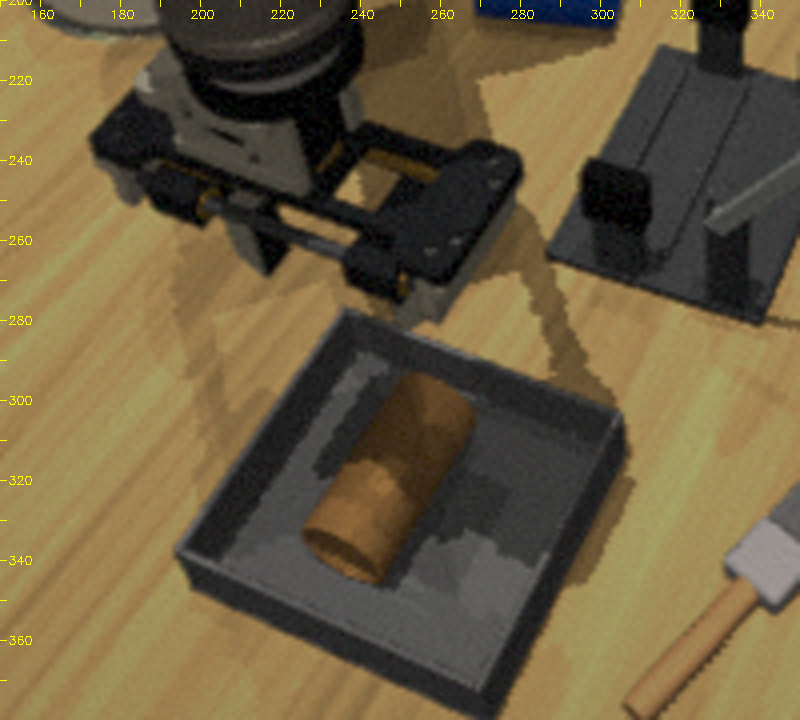

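```bash
python3 -c "
from h import *
for n,p,z in [('blue',(299,258),28),('bluetip',(306,275),28),('bigW tip',(267,320),13),('tin',(244,146),100),('jar',(311,134),75),('brush',(405,152),10)]: print(n,plane('top',p,z))
goal([463,342,255],1.725-np.pi)
"
```

```text
blue [343.74  77.72  28.  ]
bluetip [288.16  54.7   28.  ]
bigW tip [140.34 183.12  13.  ]
tin [701.   250.15 100.  ]
jar [745.84  37.93  75.  ]
brush [ 699.85 -280.9    10.  ]
shift cm [-67.7   -0.2    1.09] turn -0.098
```

Emit:
apply_moves --rows '[[[-67.7, 0, 1.1], -0.098, 5.5], [[-67.7, 0, 1.1], -0.098, 5.5], [[-67.7, 0, 1.1], -0.098, 5.5], [[-67.7, 0, 1.1], -0.098, 5.5], [[-67.7, 0, 1.1], -0.098, 5.5]]'

```text
time: 6.6
tool_pos: [476.4, -20.0, 250.5]
tcp_rot: [-1.577, 0.002, -1.417]
contact_force: [0.8, -0.3, 0.0]
grip_width: 55.0
```

```bash
python3 -c "
from h import *
st()
goal([463,342,245],1.725-np.pi)
"
```

```text
6.6 [476.42 -19.99 250.49] [-1.58  0.   -1.42] F [ 0.85 -0.31  0.02] w 55.0
shift cm [-35.97   0.59   4.24] turn 0.0
```

Emit:
apply_moves --rows '[[[-36, 0.2, 4.2], 0, 5.5], [[-36, 0.2, 4.2], 0, 5.5], [[-36, 0.2, 4.2], 0, 5.5], [[-36, 0.2, 4.2], 0, 5.5], [[-36, 0.2, 4.2], 0, 5.5]]'

```text
time: 7.22
tool_pos: [463.6, 291.9, 247.4]
tcp_rot: [-1.58, 0.001, -1.417]
contact_force: [0.4, -0.1, 0.2]
grip_width: 54.8
```

Emit:
apply_moves --rows '[[[-5, 0, 0], 0, 5.5], [[-5, 0, 0], 0, 5.5]]'

```text
time: 7.48
tool_pos: [454.0, 344.0, 244.8]
tcp_rot: [-1.584, -0.0, -1.412]
contact_force: [0.0, 0.1, -0.7]
grip_width: 55.0
```

```bash
python3 -c "
from h import *
st()
goal([463,342,119],1.725-np.pi)
snap('scene',(300,60,420,200),5,'pics/d6.png')
snap('top',(160,170,290,260),6,'pics/d6t.png')
"
```

```text
7.47 [454.   344.   244.78] [-1.58 -0.   -1.41] F [ 0.04  0.14 -0.72] w 55.0
shift cm [ 0.34 12.56  1.03] turn 0.005
```

View pics/d6.png

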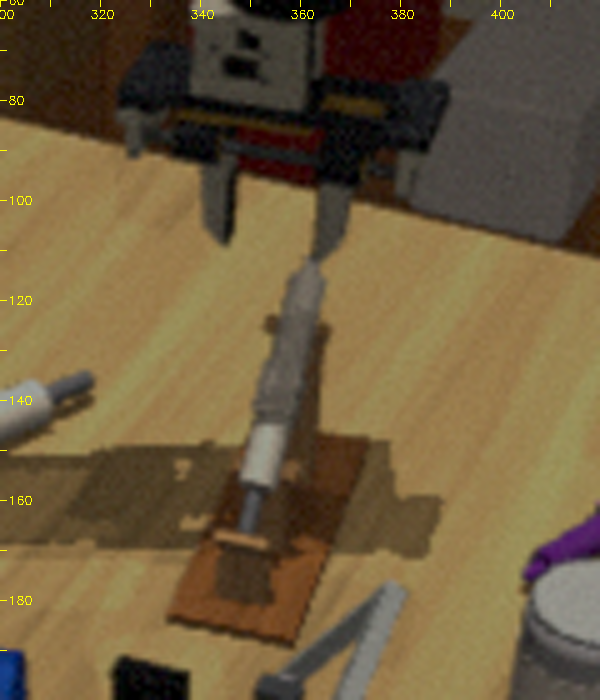

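View pics/d6t.png

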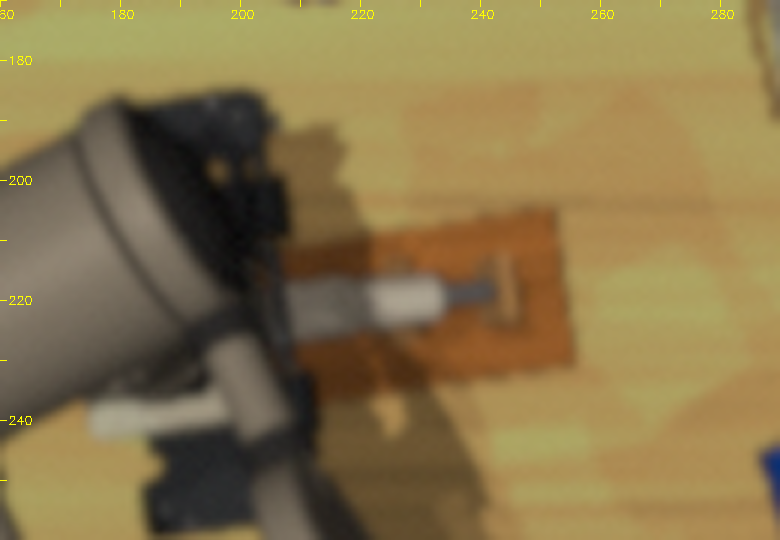

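Emit:
apply_moves --rows '[[[0.3, 3, 1.0], 0, 5.5], [[0.3, 8, 1.0], 0, 5.5], [[0.3, 8, 1.0], 0, 5.5]]'

```text
time: 7.95
tool_pos: [462.7, 336.5, 161.9]
tcp_rot: [-1.592, -0.004, -1.417]
contact_force: [-0.4, -0.5, 0.1]
grip_width: 55.2
```

```bash
python3 -c "
from h import *
st()
goal([463,342,119],1.725-np.pi)
snap('scene',(300,60,420,200),5,'pics/d7.png')
"
```

```text
7.95 [462.72 336.54 161.88] [-1.59 -0.   -1.42] F [-0.36 -0.52  0.08] w 55.2
shift cm [-0.55  4.28  0.2 ] turn -0.001
```

View pics/d7.png

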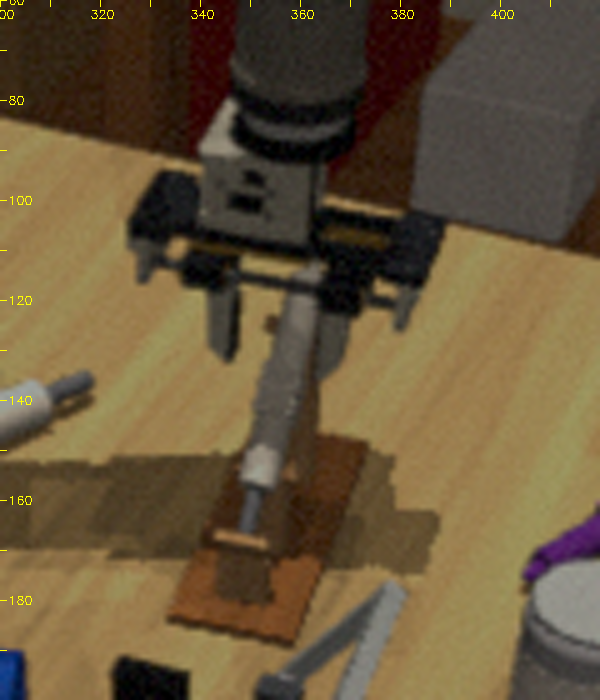

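Emit:
apply_moves --rows '[[[-0.6, 3, 0.2], 0, 5.5], [[-0.6, 4.3, 0.2], 0, 5.5], [[-0.6, 4.3, 0.2], 0, 5.5]]'

```text
time: 8.38
tool_pos: [464.8, 343.4, 122.2]
tcp_rot: [-1.587, -0.002, -1.417]
contact_force: [0.4, 0.6, -0.6]
grip_width: 54.7
```

```bash
python3 -c "
from h import *
st()
goal([463,342,119],1.725-np.pi)
snap('scene',(300,60,420,200),5,'pics/d8.png')
"
```

```text
8.38 [464.82 343.39 122.2 ] [-1.59 -0.   -1.42] F [ 0.36  0.55 -0.59] w 54.7
shift cm [ 0.11  0.32 -0.2 ] turn -0.001
```

View pics/d8.png

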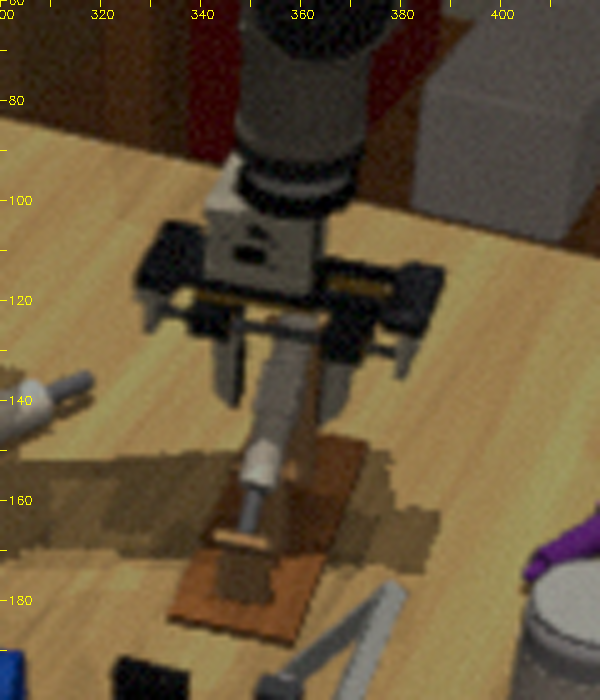

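Emit:
apply_moves --rows '[[[0, 0.3, 0], 0, 5.5], [[0, 0.3, 0], 0, 2.4], [[0, 0.3, 0], 0, 2.4], [[0, 0.3, 0], 0, 2.4], [[0, 0.3, 0], 0, 2.4]]'

```text
time: 9.05
tool_pos: [464.0, 343.3, 119.9]
tcp_rot: [-1.588, -0.003, -1.417]
contact_force: [-4.8, -1.9, 2.9]
grip_width: 28.1
```

Emit:
apply_moves --rows '[[[0, 0, 0], 0, 2.4], [[0, -2, 0], 0, 2.4], [[0, -5, 0], 0, 2.4], [[0, -10, 0], 0, 2.4], [[0, -10, 0], 0, 2.4]]'

```text
time: 9.68
tool_pos: [467.6, 345.0, 223.9]
tcp_rot: [-1.58, 0.0, -1.417]
contact_force: [0.3, 1.3, -2.2]
grip_width: 27.8
```

```bash
python3 -c "
from h import *
st()
goal([395,-105,200],-1.465)
snap('scene',(300,20,420,200),4,'pics/d9.png')
"
```

```text
9.68 [467.64 344.97 223.91] [-1.58  0.   -1.42] F [ 0.32  1.26 -2.23] w 27.8
shift cm [ 43.35   2.51 -14.05] turn 0.048
```

View pics/d9.png

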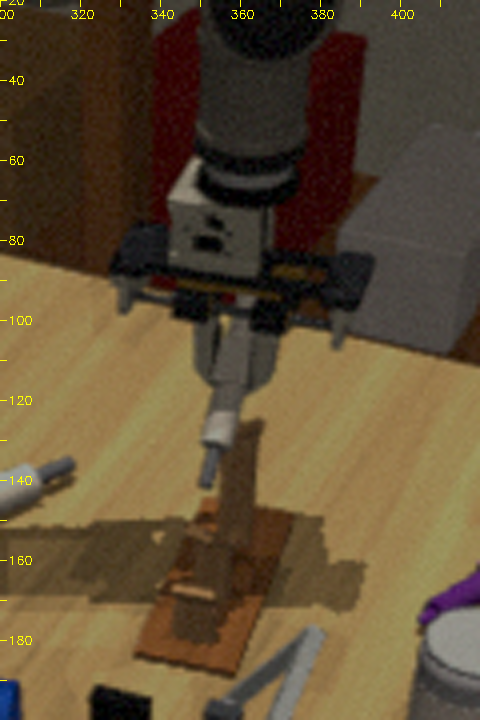

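Emit:
apply_moves --rows '[[[6, 0, -2], 0.048, 2.4], [[12, 0, -4], 0.048, 2.4], [[18, 0, -6], 0.048, 2.4], [[24, 0, -8], 0.048, 2.4], [[30, 0, -10], 0.048, 2.4]]'

```text
time: 10.35
tool_pos: [412.8, 34.0, 221.8]
tcp_rot: [-1.587, -0.002, -1.464]
contact_force: [0.7, -0.6, -0.8]
grip_width: 27.8
```

```bash
python3 -c "
from h import *
st()
goal([395,-105,120],-1.465)
"
```

```text
10.35 [412.84  33.97 221.75] [-1.59 -0.   -1.46] F [ 0.74 -0.63 -0.83] w 27.8
shift cm [13.61 10.25 -3.09] turn 0.001
```

Emit:
apply_moves --rows '[[[6, 2, -1.5], 0, 2.4], [[12, 6, -3], 0, 2.4], [[13.6, 10, -3.1], 0, 2.4], [[13.6, 10, -3.1], 0, 2.4]]'

```text
time: 10.85
tool_pos: [391.8, -105.3, 118.8]
tcp_rot: [-1.594, 0.003, -1.468]
contact_force: [-0.5, 0.2, -0.2]
grip_width: 28.4
```

```bash
python3 -c "
from h import *
st()
goal([395,-105,120],-1.465)
snap('scene',(180,100,360,250),4,'pics/e1.png')
snap('top',(280,190,420,290),5,'pics/e1t.png')
"
```

```text
10.85 [ 391.85 -105.32  118.83] [-1.59  0.   -1.47] F [-0.54  0.18 -0.24] w 28.4
shift cm [-0.   -0.12  0.31] turn -0.003
```

View pics/e1.png

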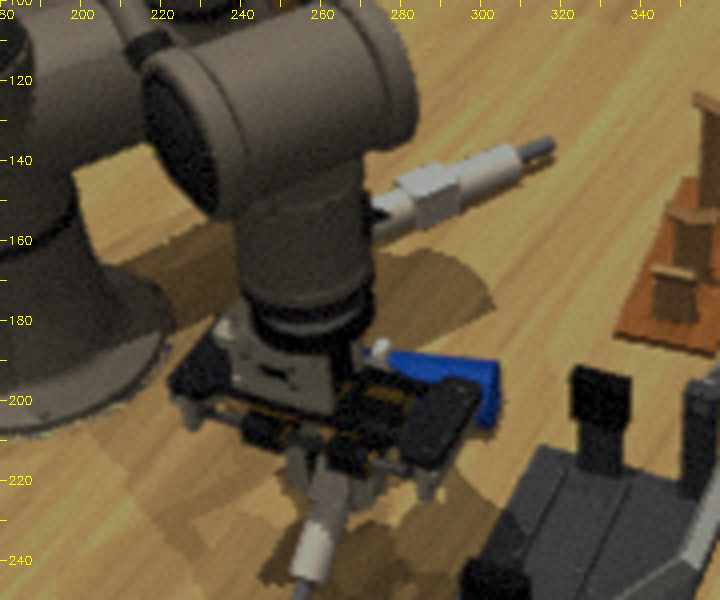

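View pics/e1t.png

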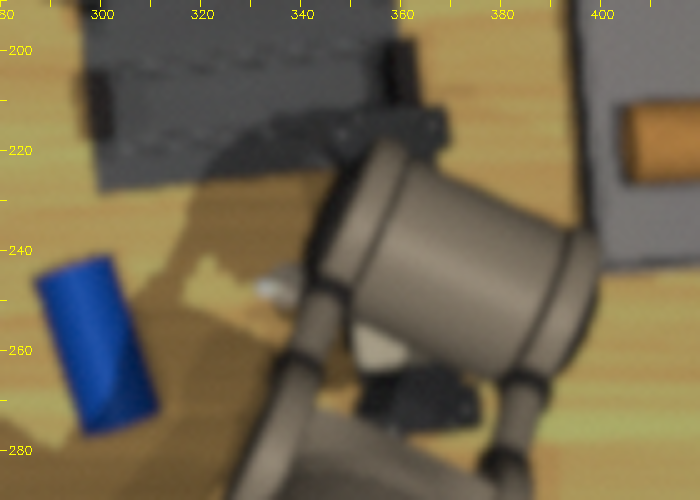

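Emit:
apply_moves --rows '[[[0, 4.5, 0.3], 0, 2.4], [[0, 4.8, 0.3], 0, 2.4], [[0, 4.8, 0.3], 0, 2.4]]'

```text
time: 11.32
tool_pos: [397.1, -103.9, 74.9]
tcp_rot: [-1.588, -0.001, -1.464]
contact_force: [-0.0, -0.2, -0.2]
grip_width: 28.1
```

Emit:
apply_moves --rows '[[[0, 0.5, 0], 0, 2.4], [[0, 1.0, 0], 0, 2.4], [[0, 1.5, 0], 0, 2.4], [[0, 1.5, 0], 0, 2.4]]'

```text
time: 11.82
tool_pos: [397.3, -104.1, 60.0]
tcp_rot: [-1.587, -0.001, -1.464]
contact_force: [0.9, 1.8, 2.0]
grip_width: 27.9
```

Contact begins. Keep lowering while easing toward the fixed end.

Emit:
apply_moves --rows '[[[-0.3, 0.5, 0], 0, 2.4], [[-0.5, 1.0, 0], 0, 2.4], [[-0.6, 1.5, 0], 0, 2.4], [[-0.6, 1.5, 0], 0, 2.4]]'

```text
time: 12.32
tool_pos: [396.4, -97.9, 44.7]
tcp_rot: [-1.587, -0.001, -1.464]
contact_force: [1.6, 3.5, 3.2]
grip_width: 27.6
```

```bash
python3 -c "
from h import *
st()
snap('scene',(180,150,360,300),4,'pics/e2.png')
"
```

```text
12.32 [396.44 -97.89  44.68] [-1.59 -0.   -1.46] F [1.65 3.45 3.21] w 27.6
```

View pics/e2.png

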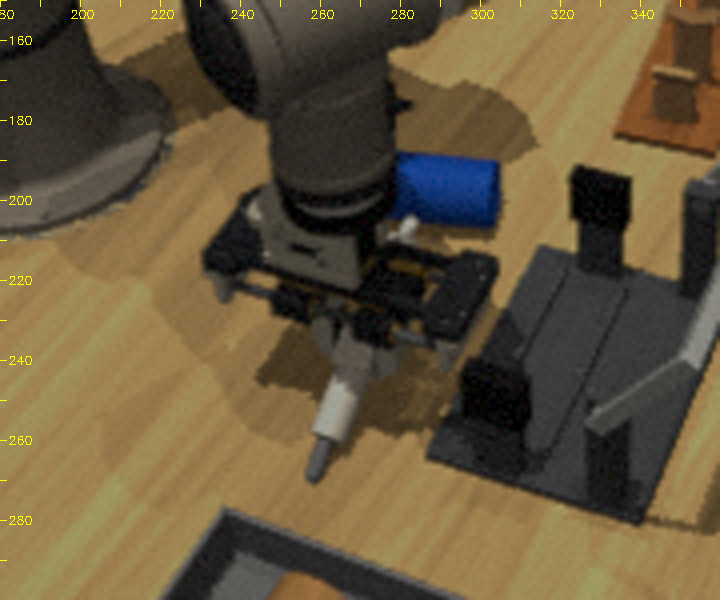

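Emit:
apply_moves --rows '[[[-0.2, 0.5, 0], 0, 2.4], [[-0.4, 1.0, 0], 0, 2.4], [[-0.5, 1.5, 0], 0, 2.4], [[-0.6, 2.0, 0], 0, 2.4], [[-0.6, 2.2, 0], 0, 2.4]]'

```text
time: 13.0
tool_pos: [394.7, -91.3, 22.4]
tcp_rot: [-1.589, 0.001, -1.464]
contact_force: [0.4, 6.8, 7.4]
grip_width: 27.7
```

Emit:
apply_moves --rows '[[[0, 0.2, 0], 0, 2.4], [[0, 0.3, 0], 0, 2.4]]'

```text
time: 13.25
tool_pos: [394.2, -90.8, 19.1]
tcp_rot: [-1.59, 0.002, -1.465]
contact_force: [0.4, 4.9, 7.8]
grip_width: 27.8
```

```bash
python3 -c "
from h import *
st()
snap('scene',(180,150,360,300),4,'pics/e3.png')
"
```

```text
13.25 [394.18 -90.82  19.13] [-1.59  0.   -1.46] F [0.42 4.86 7.79] w 27.8
```

View pics/e3.png

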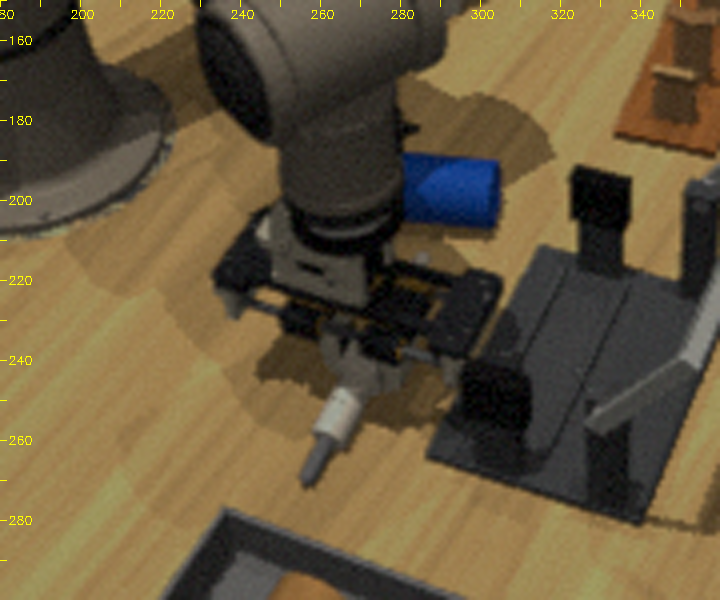

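Emit:
apply_moves --rows '[[[0, 0, 0], 0, 3.4], [[0, 0, 0], 0, 4.5], [[0, 0, 0], 0, 4.5], [[0, 0, 0], 0, 4.5]]'

```text
time: 13.8
tool_pos: [394.1, -90.9, 19.0]
tcp_rot: [-1.59, 0.002, -1.465]
contact_force: [0.1, 0.4, 0.5]
grip_width: 44.8
```

```bash
python3 -c "
from h import *
st()
snap('scene',(180,150,360,300),4,'pics/e4.png')
snap('top',(280,190,420,290),5,'pics/e4t.png')
"
```

```text
13.8 [394.08 -90.91  18.98] [-1.59  0.   -1.46] F [0.11 0.36 0.48] w 44.8
```

View pics/e4.png

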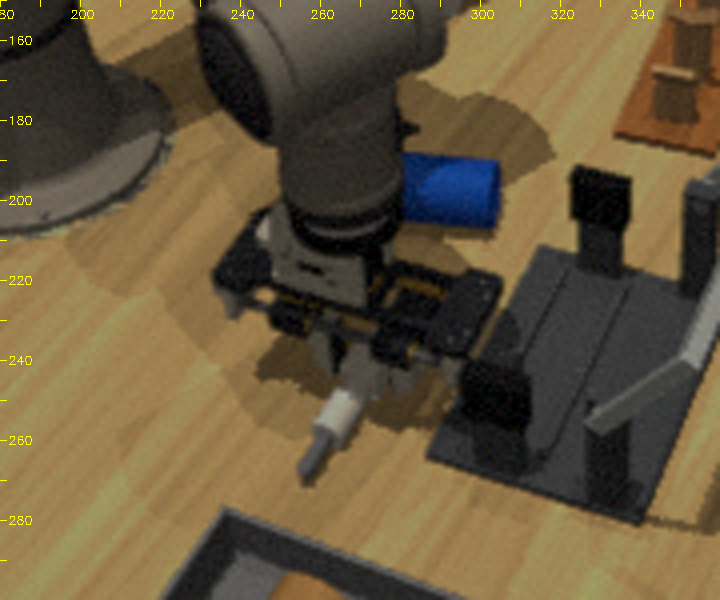

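View pics/e4t.png

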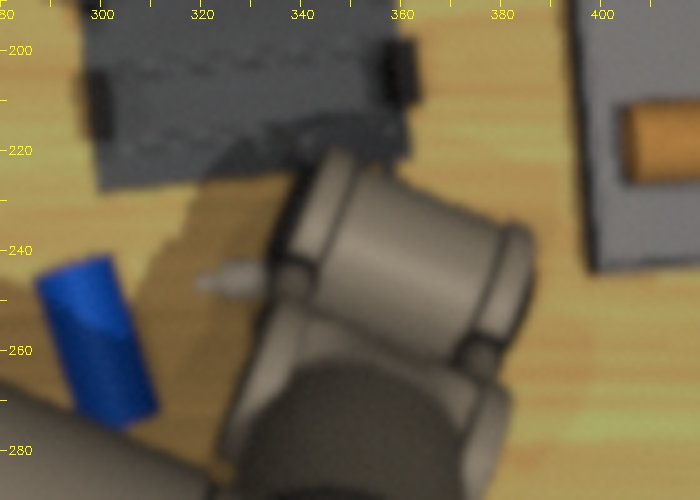

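```bash
python3 -c "
from h import *
a=plane('scene',(180+305/4-.4,150+482/4-.4),14);b=plane('top',(280+196/5-.4,190+284/5-.4),14)
print(a,b,np.linalg.norm(a-b),(a+b)/2,np.arctan2(*(b-a)[[1,0]])-np.pi)
goal([394,-91,16.5],-1.465)
"
```

```text
[ 408.67 -194.71   14.  ] [381.26  12.33  14.  ] 208.84502553858627 [394.97 -91.19  14.  ] -1.4391575919696653
shift cm [ 0.01  0.25 -0.01] turn 0.0
```

Emit:
apply_moves --rows '[[[0, 0.2, 0], 0, 4.5], [[0, 0.2, 0], 0, 2.4], [[0, 0.2, 0], 0, 2.4], [[0, 0.2, 0], 0, 2.4], [[0, 0.2, 0], 0, 2.4]]'

```text
time: 14.52
tool_pos: [394.1, -90.9, 17.1]
tcp_rot: [-1.59, 0.002, -1.465]
contact_force: [0.2, -0.1, 0.2]
grip_width: 27.8
```

Emit:
apply_moves --rows '[[[0, 0, 0], 0, 2.4], [[0, -3, 0], 0, 2.4], [[0, -9, 0], 0, 2.4], [[0, -15, 0], 0, 2.4], [[0, -18, 0], 0, 2.4]]'

```text
time: 15.15
tool_pos: [398.2, -91.1, 200.0]
tcp_rot: [-1.586, -0.0, -1.464]
contact_force: [0.1, -0.2, -1.9]
grip_width: 27.6
```

Emit:
apply_moves --rows '[[[0, -1, 0], 0, 2.4], [[0, -1, 0], 0, 2.4]]'

```text
time: 15.4
tool_pos: [398.3, -91.0, 209.7]
tcp_rot: [-1.586, -0.001, -1.464]
contact_force: [-0.2, 0.3, -1.9]
grip_width: 27.6
```

```bash
python3 -c "
from h import *
st()
im=snap('scene',(180,60,360,240),4,'pics/e5.png')
im=snap('top',(280,170,420,290),5,'pics/e5t.png')
"
```

```text
15.4 [398.3  -90.99 209.7 ] [-1.59 -0.   -1.46] F [-0.17  0.31 -1.87] w 27.6
```

View pics/e5.png

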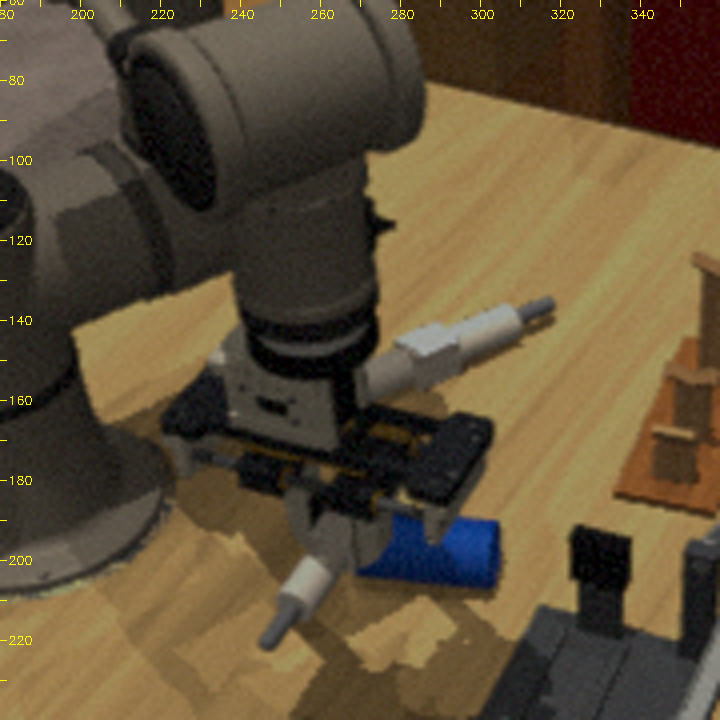

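View pics/e5t.png

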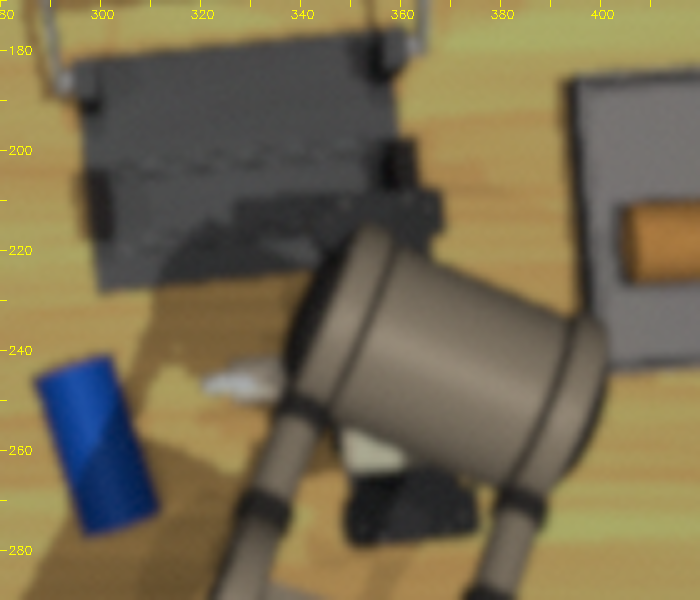

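```bash
python3 -c "
from h import *
s=cv2.imread('pics/raw_scene0.png');t=cv2.imread('pics/raw_top0.png')
g=lambda im:np.clip((im/255.)**.5*255,0,255).astype('uint8')
crop(g(s),290,185,370,280,8,'pics/f1.png')
crop(g(t),290,170,370,235,9,'pics/f2.png')
print(plane('scene',(180+265/4-.4,60+647/4-.4),206.6),plane('top',(280+201/5-.4,170+384/5-.4),206.6))
"
```

```text
[ 408.64 -190.59  206.6 ] [386.04  12.27 206.6 ]
```

View pics/f1.png

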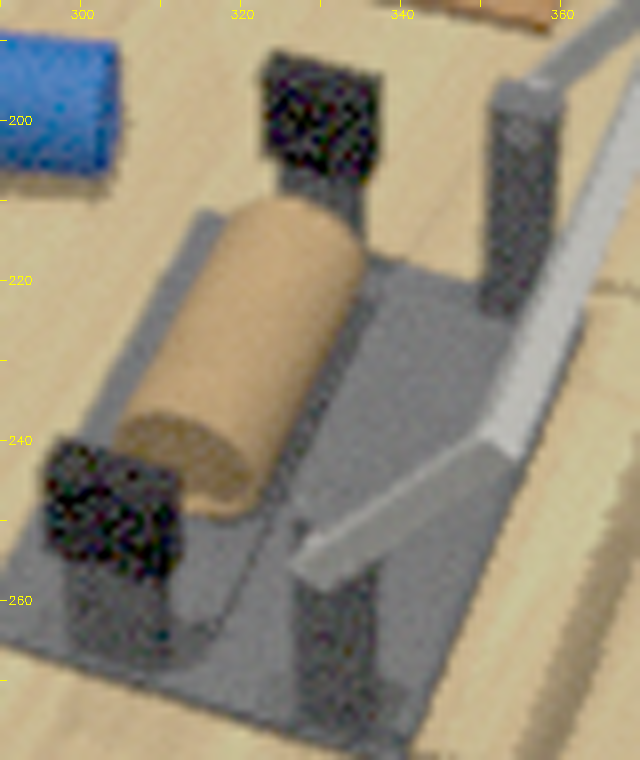

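View pics/f2.png

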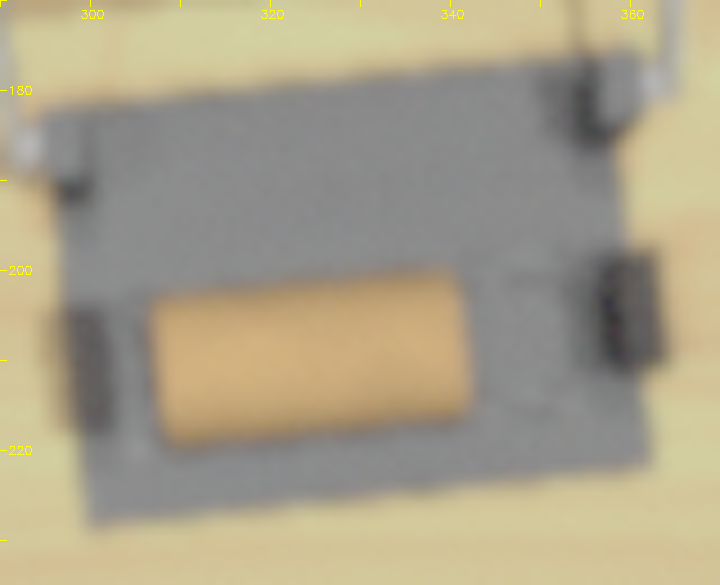

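```bash
python3 -c "
from h import *
S=lambda x,y:(290+x/8-.44,185+y/8-.44)
T=lambda x,y:(290+x/9-.44,170+y/9-.44)
A=[];M=[]
def add(n,uv,loc):
    p=plane(n,uv,loc[2]);A.append(p[:2]);M.append((loc[0],loc[1],n))
add('scene',S(62,437),(-22,-90,107));add('scene',S(182,465),(22,-90,107))
add('scene',S(272,52),(-22,106,107));add('scene',S(382,72),(22,106,107))
add('top',T(656,250),(22,-106,107));add('top',T(665,364),(-22,-106,107))
add('top',T(57,310),(22,106,107));add('top',T(70,432),(-22,106,107))
add('top',T(90,528),(-55,108,10));add('top',T(652,465),(-55,-108,10))
add('scene',S(0,642),(-55,-108,10));
A=np.array(A);L=np.array([m[:2] for m in M],float)
def fit(i):
    a,l=A[i],L[i];ac,lc=a.mean(0),l.mean(0);H=(l-lc).T@(a-ac);th=np.arctan2(H[0,1]-H[1,0],H[0,0]+H[1,1])
    R=np.array([[np.cos(th),-np.sin(th)],[np.sin(th),np.cos(th)]]);t=ac-R@lc;return th,t,a-(l@R.T+t)
for nm,i in (('scene blk',[0,1,2,3]),('top blk',[4,5,6,7]),('all',list(range(10)))):
    th,t,r=fit(i);print(nm,round(th,4),t,r.round(1).tolist())
"
```

```text
scene blk 0.1113 [509.93 -22.72] [[1.2, -0.3], [-2.1, 1.8], [1.9, -2.4], [-1.0, 0.9]]
top blk 0.1056 [506.01 -21.15] [[-2.0, 0.4], [1.9, 2.2], [-0.6, -1.3], [0.7, -1.2]]
all 0.1083 [507.99 -22.  ] [[3.4, -1.1], [0.1, 1.2], [3.5, -3.2], [0.6, 0.2], [-4.2, 1.1], [-0.4, 3.0], [-2.2, -0.5], [-1.0, -0.3], [0.2, -2.9], [0.0, 2.5]]
```

```bash
cat >> h.py <<'E'
H0=np.array([507.,-22.]);HY=0.108
def hol(cx,cy,az,phi,dz=3.1):
    c,s=np.cos(HY),np.sin(HY);p=H0+np.array([[c,-s],[s,c]])@[cx,cy]
    return [p[0],p[1],az+dz],HY-np.pi/2+phi
def inh():
    o=bot.get_obs();c,s=np.cos(HY),np.sin(HY);p=np.array([[c,s],[-s,c]])@(o['tool_pos'][:2]-H0)
    phi=o['tcp_rot'][2]-(HY-np.pi/2);ax=np.array([-np.sin(phi),np.cos(phi)])
    f=np.array([[c,s],[-s,c]])@o['contact_force'][:2]
    print('holder: centre',p,'axis z',round(o['tool_pos'][2]-3.1,1),'phi',round(phi,3),'tip(out)',p-103*ax,'fixed',p+103*ax,'F axial',round(f@ax,2),'Fhol',f,'Fz',round(o['contact_force'][2],1),'t',round(o['time'],2))
E
python3 -c "
from h import *
inh();goal(*hol(-25.5,19.8,205,.25))"
```

```text
holder: centre [-116.13  -56.55] axis z 205.5 phi -0.002 tip(out) [-116.31 -159.55] fixed [-115.95   46.45] F axial -0.05 Fhol [-0.15 -0.05] Fz -1.5 t 15.5
shift cm [-7.65 -0.1   9.05] turn -0.252
```

Emit:
apply_moves --rows '[[[-4, 0, 4.5], -0.12, 2.4], [[-7.6, 0, 9.0], -0.25, 2.4], [[-7.6, 0, 9.0], -0.25, 2.4], [[-7.6, 0, 9.0], -0.25, 2.4]]'

```text
time: 16.0
tool_pos: [478.1, -5.4, 205.3]
tcp_rot: [-1.591, 0.007, -1.214]
contact_force: [-0.6, 0.2, -1.0]
grip_width: 27.9
```

```bash
python3 -c "
from h import *
inh();goal(*hol(-25.5,19.8,85,.25))"
```

```text
holder: centre [-26.96  19.57] axis z 202.2 phi 0.249 tip(out) [ -1.62 -80.26] fixed [-52.3  119.41] F axial 0.43 Fhol [-0.57  0.3 ] Fz -1.0 t 16.0
shift cm [ 0.09 11.72  0.39] turn -0.001
```

Emit:
apply_moves --rows '[[[0.1, 5, 0.2], 0, 2.4], [[0.1, 10, 0.4], 0, 2.4], [[0.1, 11.7, 0.4], 0, 2.4], [[0.1, 11.7, 0.4], 0, 2.4]]'

```text
time: 16.5
tool_pos: [477.9, -5.8, 86.8]
tcp_rot: [-1.595, 0.009, -1.216]
contact_force: [-1.0, 0.0, -0.8]
grip_width: 28.1
```

```bash
python3 -c "
from h import *
inh();goal(*hol(-25.5,19.8,85,.25))
g=lambda im:np.clip((im/255.)**.5*255,0,255).astype('uint8')
s=vision.capture('scene')[:,:,::-1];t=vision.capture('top')[:,:,::-1]
crop(g(s),270,150,390,290,5,'pics/g1.png');crop(g(t),270,160,390,250,6,'pics/g1t.png')"
```

```text
holder: centre [-27.2   19.25] axis z 83.7 phi 0.246 tip(out) [ -2.07 -80.64] fixed [-52.33 119.14] F axial 0.37 Fhol [-1.    0.13] Fz -0.8 t 16.5
shift cm [-0.01 -0.13  0.18] turn -0.004
```

View pics/g1.png

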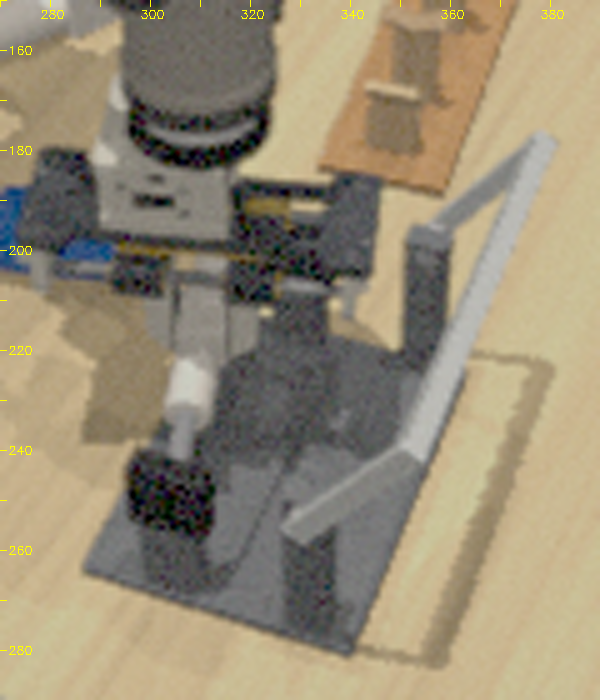

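View pics/g1t.png

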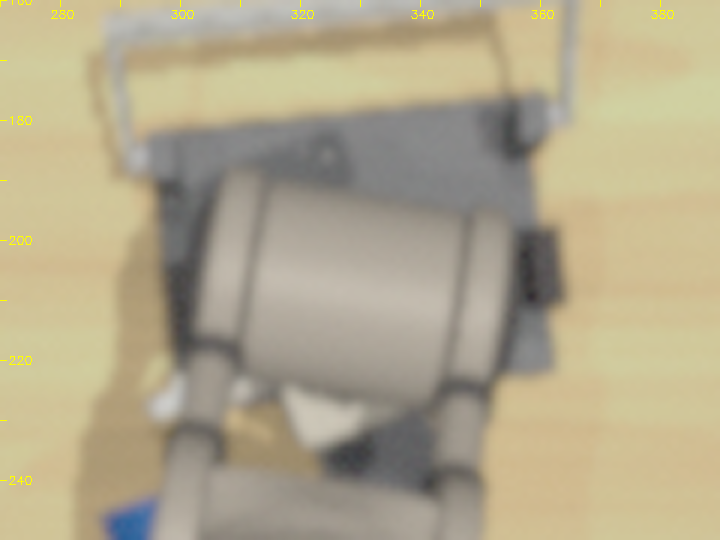

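```bash
python3 -c "
from h import *
R=np.array([[np.cos(HY),-np.sin(HY)],[np.sin(HY),np.cos(HY)]])
W=lambda x,y,z:[*(H0+R@[x,y]),z]
ph=.246;ax=np.array([-np.sin(ph),np.cos(ph)]);c=np.array([-27.2,19.25])
for d in(-67,-80,-103):print(d,proj('scene',W(*(c+d*ax),83.7)))
print('blk corners',[proj('scene',W(*q,107)).round(1).tolist() for q in [(-22,-90),(22,-90),(22,-106),(-22,-106)]])
goal(*hol(-23.5,12,85,.25))
"
```

```text
-67 [306.85 233.06]
-80 [306.15 236.73]
-103 [304.87 243.39]
blk corners [[296.0, 238.3], [311.7, 242.9], [309.3, 247.5], [293.5, 242.8]]
shift cm [0.73 0.07 0.01] turn -0.003
```

```bash
python3 -c "
from h import *
goal(*hol(-25.4,12,85,.25));goal(*hol(-25.4,2.5,85,.25))
"
```

```text
shift cm [ 0.69  0.07 -0.17] turn -0.003
shift cm [ 1.61  0.07 -0.41] turn -0.003
```

Emit:
apply_moves --rows '[[[0.7, 0.05, -0.1], 0, 2.4], [[1.2, 0.05, -0.25], 0, 2.4], [[1.6, 0.05, -0.35], 0, 2.4], [[1.6, 0.05, -0.35], 0, 2.4]]'

```text
time: 17.1
tool_pos: [482.1, -22.4, 88.4]
tcp_rot: [-1.59, 0.006, -1.216]
contact_force: [-0.6, -0.1, -1.0]
grip_width: 27.7
```

```bash
python3 -c "
from h import *
inh()
g=lambda im:np.clip((im/255.)**.5*255,0,255).astype('uint8')
s=vision.capture('scene')[:,:,::-1]
crop(g(s),270,190,350,290,7,'pics/g2.png')"
```

```text
holder: centre [-24.82   2.34] axis z 85.3 phi 0.247 tip(out) [  0.31 -97.55] fixed [-49.96 102.22] F axial 0.07 Fhol [-0.58 -0.08] Fz -1.0 t 17.1
```

View pics/g2.png

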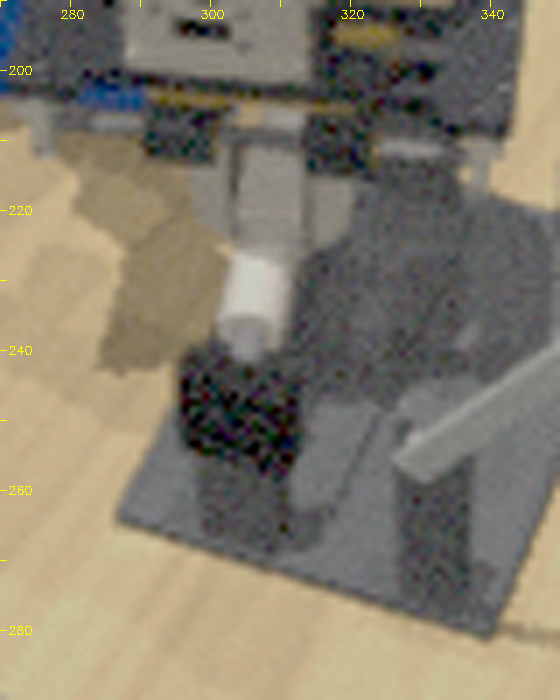

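Emit:
apply_moves --rows '[[[0.5, 0, 0], 0, 2.4], [[1.0, 0, 0], 0, 2.4], [[1.3, 0, 0], 0, 2.4], [[1.3, 0, 0], 0, 2.4]]'

```text
time: 17.65
tool_pos: [486.0, -33.8, 88.0]
tcp_rot: [-1.591, 0.008, -1.216]
contact_force: [-1.2, 5.9, 0.2]
grip_width: 27.7
```

```bash
python3 -c "
from h import *
inh()"
```

```text
holder: centre [-22.12  -9.5 ] axis z 84.9 phi 0.246 tip(out) [   3.01 -109.39] fixed [-47.25  90.39] F axial 6.01 Fhol [-0.59  6.05] Fz 0.2 t 17.65
```

Emit:
apply_moves --rows '[[[0.5, 0, 0], 0, 2.4], [[1.0, 0, 0], 0, 2.4], [[1.0, 0, 0], 0, 2.4], [[1.0, 0, 0], 0, 2.4]]'

```text
time: 18.15
tool_pos: [488.7, -41.9, 87.7]
tcp_rot: [-1.593, 0.011, -1.217]
contact_force: [-2.6, 8.8, 0.9]
grip_width: 27.9
```

```bash
python3 -c "
from h import *
inh()
g=lambda im:np.clip((im/255.)**.5*255,0,255).astype('uint8')
s=vision.capture('scene')[:,:,::-1]
crop(g(s),270,190,350,290,7,'pics/g3.png')
t=vision.capture('top')[:,:,::-1];crop(g(t),270,160,390,250,6,'pics/g3t.png')
inh()"
```

```text
holder: centre [-20.36 -17.83] axis z 84.6 phi 0.246 tip(out) [   4.74 -117.73] fixed [-45.47  82.06] F axial 9.13 Fhol [-1.62  9.01] Fz 0.9 t 18.15
holder: centre [-20.35 -17.8 ] axis z 84.6 phi 0.246 tip(out) [   4.77 -117.69] fixed [-45.46  82.09] F axial 10.0 Fhol [-0.58 10.17] Fz 0.9 t 18.25
```

View pics/g3.png

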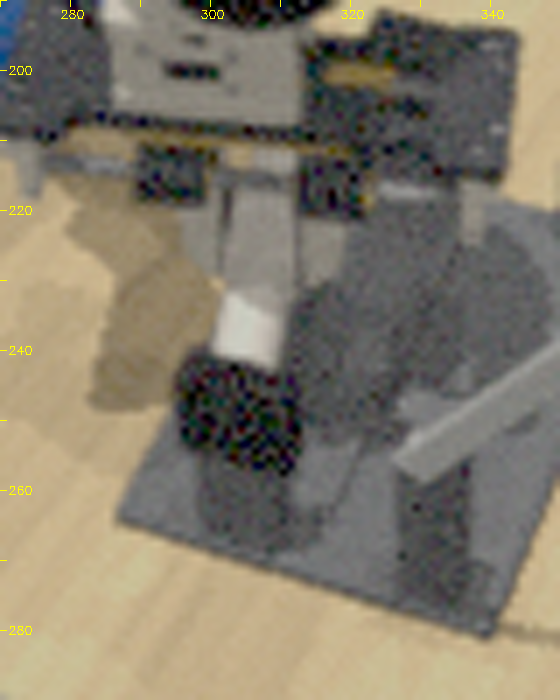

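View pics/g3t.png

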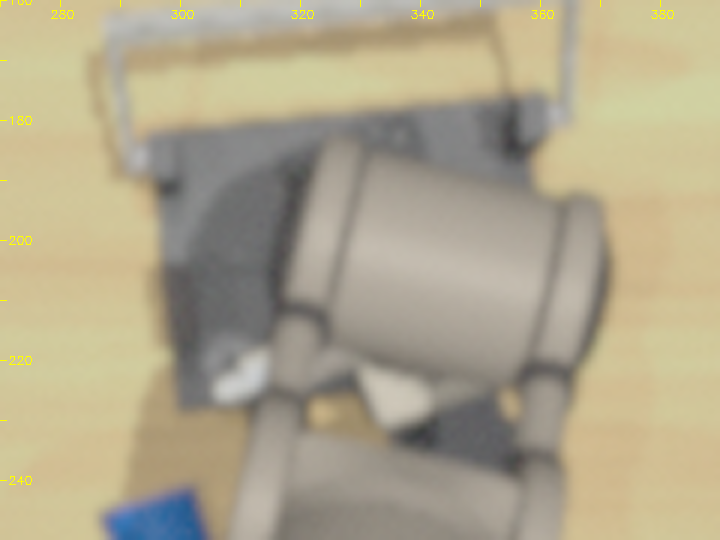

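```bash
python3 -c "
from h import *
for ph in (.246,.19,.13,.07,0):
    d=83.3;print(ph);goal(*hol(.3-d*np.sin(ph),-100+d*np.cos(ph),85,ph))
inh()"
```

```text
0.246
shift cm [ 0.15 -0.04  0.  ] turn 0.0
0.19
shift cm [ 0.16 -0.05  0.47] turn 0.056
0.13
shift cm [ 0.2  -0.06  0.96] turn 0.116
0.07
shift cm [ 0.27 -0.07  1.46] turn 0.176
0
shift cm [ 0.4  -0.08  2.03] turn 0.246
holder: centre [-20.35 -17.8 ] axis z 84.6 phi 0.246 tip(out) [   4.77 -117.69] fixed [-45.46  82.09] F axial 10.0 Fhol [-0.58 10.17] Fz 0.9 t 18.25
```

First compress slightly more and check, then swing partway.

Emit:
apply_moves --rows '[[[0.2, -0.04, 0], 0, 2.4], [[0.2, -0.05, 0.4], 0.05, 2.4], [[0.25, -0.05, 0.7], 0.085, 2.4], [[0.25, -0.06, 0.96], 0.116, 2.4], [[0.25, -0.06, 0.96], 0.116, 2.4]]'

```text
time: 18.88
tool_pos: [498.1, -39.4, 87.9]
tcp_rot: [-1.595, 0.011, -1.333]
contact_force: [-1.8, 9.7, 1.1]
grip_width: 27.8
```

```bash
python3 -c "
from h import *
inh()
for ph in (.13,.07,0):
    d=83.3;print(ph);goal(*hol(.3-d*np.sin(ph),-100+d*np.cos(ph),85,ph))
g=lambda im:np.clip((im/255.)**.5*255,0,255).astype('uint8')
s=vision.capture('scene')[:,:,::-1]
crop(g(s),270,170,390,290,5,'pics/g4.png')
t=vision.capture('top')[:,:,::-1];crop(g(t),270,160,390,250,6,'pics/g4t.png')"
```

```text
holder: centre [-10.77 -16.35] axis z 84.8 phi 0.13 tip(out) [   2.59 -118.48] fixed [-24.13  85.78] F axial 9.82 Fhol [-0.75  9.8 ] Fz 1.1 t 18.88
0.13
shift cm [ 0.11 -0.03  0.01] turn 0.0
0.07
shift cm [ 0.12 -0.04  0.51] turn 0.06
0
shift cm [ 0.18 -0.05  1.09] turn 0.13
```

View pics/g4.png

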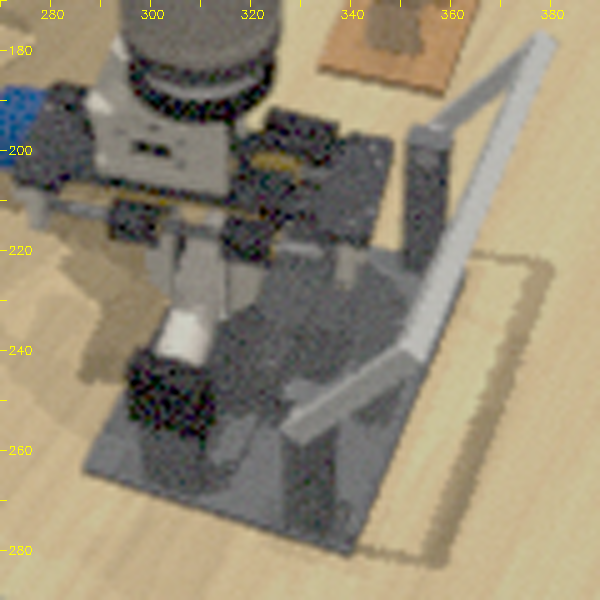

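View pics/g4t.png

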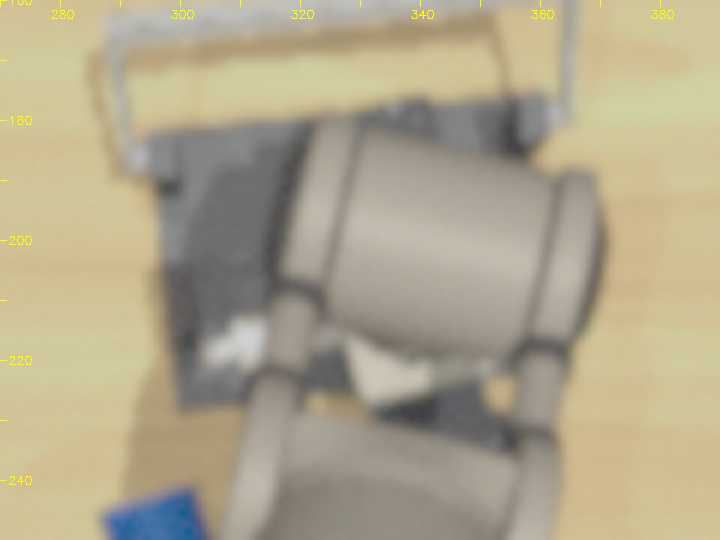

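```bash
python3 -c "
from h import *
c,s=np.cos(HY),np.sin(HY)
for uv,z in (((270+205/6-.4,160+353/6-.4),85),):
  p=plane('top',uv,z);print(p,np.array([[c,s],[-s,c]])@(p[:2]-H0))
"
```

```text
[471.73  61.03  85.  ] [-26.12  86.34]
```

Emit:
apply_moves --rows '[[[0.18, -0.03, 0.2], 0.03, 2.4], [[0.2, -0.03, 0.51], 0.06, 2.4], [[0.22, -0.04, 0.8], 0.095, 2.4], [[0.26, -0.05, 1.09], 0.13, 2.4], [[0.26, -0.05, 1.09], 0.13, 2.4]]'

```text
time: 19.6
tool_pos: [509.0, -37.9, 87.9]
tcp_rot: [-1.597, 0.011, -1.463]
contact_force: [-0.5, 9.2, 0.3]
grip_width: 28.3
```

```bash
python3 -c "
from h import *
inh()
goal(*hol(0,-3,85,0))
g=lambda im:np.clip((im/255.)**.5*255,0,255).astype('uint8')
s=vision.capture('scene')[:,:,::-1]
crop(g(s),270,170,390,290,5,'pics/g5.png')
t=vision.capture('top')[:,:,::-1];crop(g(t),280,170,360,235,9,'pics/g5t.png')"
```

```text
holder: centre [  0.31 -15.99] axis z 84.8 phi -0.0 tip(out) [   0.31 -118.99] fixed [ 0.32 87.01] F axial 9.24 Fhol [0.52 9.24] Fz 0.3 t 19.6
shift cm [-1.3  -0.01 -0.03] turn -0.0
```

View pics/g5.png

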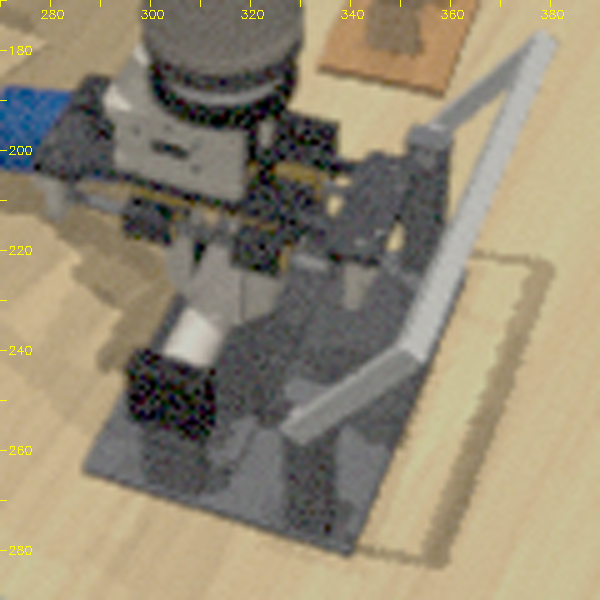

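View pics/g5t.png

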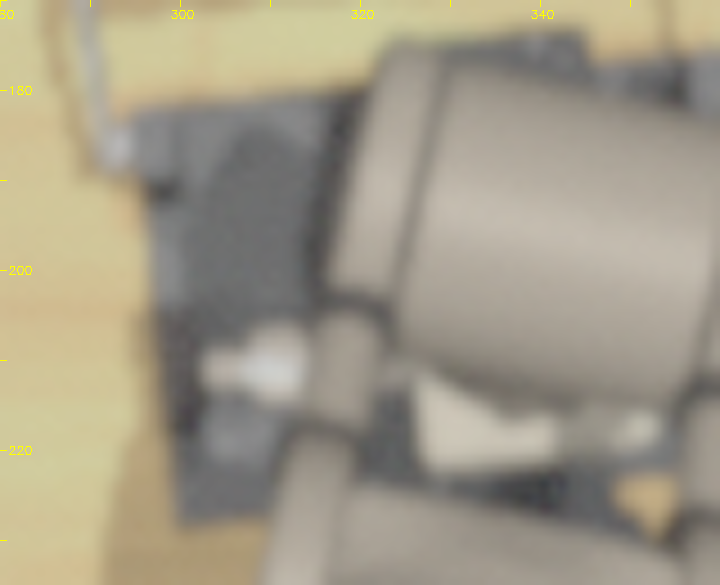

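Emit:
apply_moves --rows '[[[-0.3, 0, -0.1], 0, 2.4], [[-0.7, 0, -0.1], 0, 2.4], [[-1.0, 0, -0.1], 0, 2.4], [[-1.2, 0, -0.1], 0, 2.4], [[-1.3, 0, -0.1], 0, 2.4]]'

```text
time: 20.32
tool_pos: [507.5, -26.5, 88.3]
tcp_rot: [-1.595, 0.008, -1.462]
contact_force: [2.1, -7.8, -1.9]
grip_width: 27.5
```

```bash
python3 -c "
from h import *
inh()
goal(*hol(0,-3,85,0))
g=lambda im:np.clip((im/255.)**.5*255,0,255).astype('uint8')
s=vision.capture('scene')[:,:,::-1]
crop(g(s),270,170,390,290,5,'pics/g6.png')
t=vision.capture('top')[:,:,::-1];crop(g(t),280,170,360,235,9,'pics/g6t.png')"
```

```text
holder: centre [-0.01 -4.48] axis z 85.2 phi 0.001 tip(out) [   0.1  -107.48] fixed [-0.12 98.52] F axial -7.93 Fhol [ 1.21 -7.93] Fz -1.9 t 20.32
shift cm [-0.15  0.02  0.  ] turn 0.001
```

View pics/g6t.png

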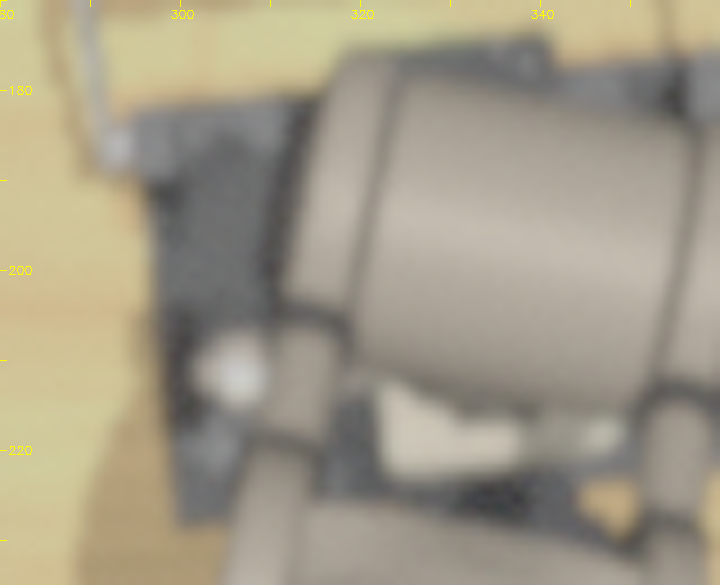

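Emit:
apply_moves --rows '[[[0.1, 0, 0], 0, 2.4], [[0.1, 0, 0], 0, 5.0], [[0.1, 0, 0], 0, 5.0], [[0.1, 0, 0], 0, 5.0], [[0.1, 0, 0], 0, 5.0]]'

```text
time: 21.05
tool_pos: [507.5, -27.5, 88.3]
tcp_rot: [-1.595, 0.008, -1.462]
contact_force: [-0.4, -0.2, -0.1]
grip_width: 49.7
```

Emit:
apply_moves --rows '[[[0, -3, 0], 0, 5.0], [[0, -8, 0], 0, 5.0], [[0, -14, 0], 0, 5.0], [[0, -20, 0], 0, 5.0], [[0, -20, 0], 0, 5.0]]'

```text
time: 21.68
tool_pos: [514.5, -29.0, 293.2]
tcp_rot: [-1.585, 0.005, -1.462]
contact_force: [-0.7, -1.0, -0.0]
grip_width: 50.2
```

```bash
python3 -c "
from h import *
inh();st()
g=lambda im:np.clip((im/255.)**.5*255,0,255).astype('uint8')
s=vision.capture('scene')[:,:,::-1]
crop(g(s),270,130,390,290,4,'pics/g7.png')
t=vision.capture('top')[:,:,::-1];crop(g(t),270,140,390,250,6,'pics/g7t.png')"
```

```text
holder: centre [ 6.67 -7.74] axis z 290.1 phi 0.001 tip(out) [   6.75 -110.74] fixed [ 6.58 95.26] F axial -0.91 Fhol [-0.76 -0.92] Fz -0.0 t 21.68
21.68 [514.46 -28.98 293.15] [-1.59  0.   -1.46] F [-0.66 -0.99 -0.03] w 50.2
```

View pics/g7.png

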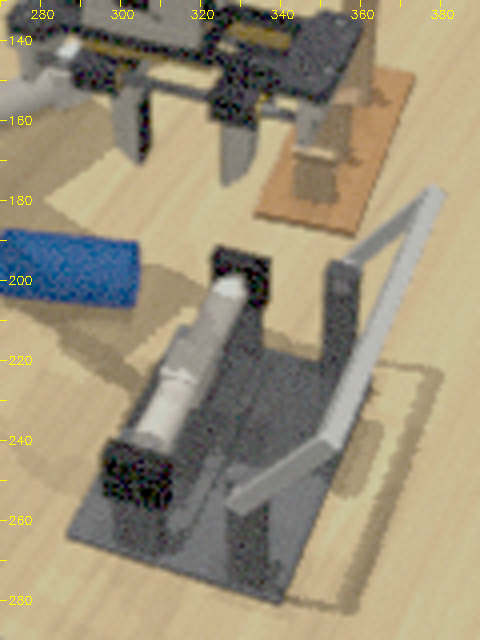

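View pics/g7t.png

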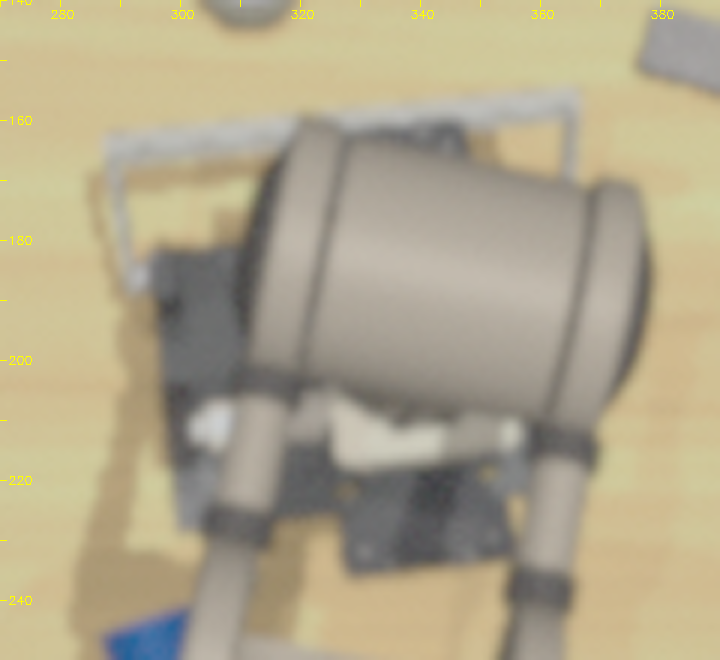

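```bash
python3 -c "
from h import *
goal(*hol(172,0,290,0,0));"
```

```text
shift cm [-0.7  -0.58 16.74] turn 0.001
```

Emit:
apply_moves --rows '[[[-0.7, 0, 5], 0, 0.0], [[-0.7, 0, 10], 0, 0.0], [[-0.7, 0, 15], 0, 0.0], [[-0.7, 0, 16.7], 0, 0.0], [[-0.7, 0, 16.7], 0, 0.0]]'

```text
time: 22.4
tool_pos: [677.4, -3.3, 280.4]
tcp_rot: [-1.6, 0.009, -1.462]
contact_force: [-0.1, -0.6, 0.5]
grip_width: 4.6
```

```bash
python3 -c "
from h import *
inh();st()
goal(*hol(172,0,190,0,0))
g=lambda im:np.clip((im/255.)**.5*255,0,255).astype('uint8')
s=vision.capture('scene')[:,:,::-1]
crop(g(s),270,130,420,290,4,'pics/h1.png')
t=vision.capture('top')[:,:,::-1];crop(g(t),270,90,390,250,4,'pics/h1t.png')"
```

```text
holder: centre [171.44   0.25] axis z 277.3 phi 0.001 tip(out) [ 171.55 -102.75] fixed [171.34 103.25] F axial -0.55 Fhol [-0.11 -0.55] Fz 0.5 t 22.4
22.4 [677.42  -3.27 280.43] [-1.6   0.01 -1.46] F [-0.05 -0.56  0.49] w 4.6
shift cm [0.11 9.04 0.32] turn 0.001
```

View pics/h1.png

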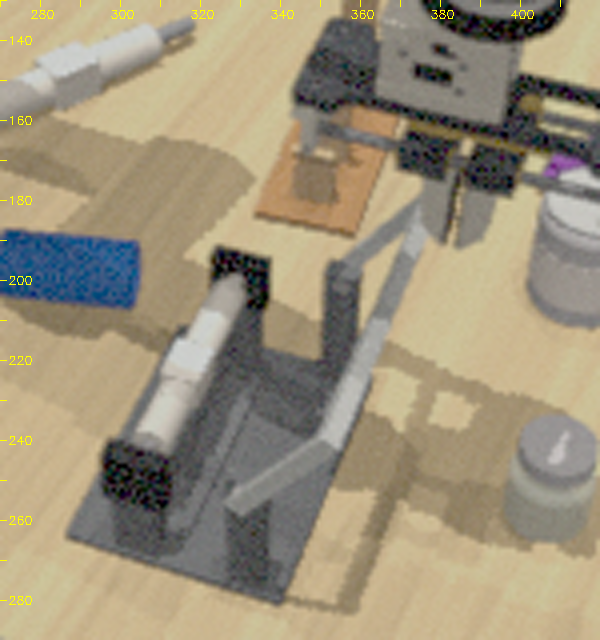

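View pics/h1t.png

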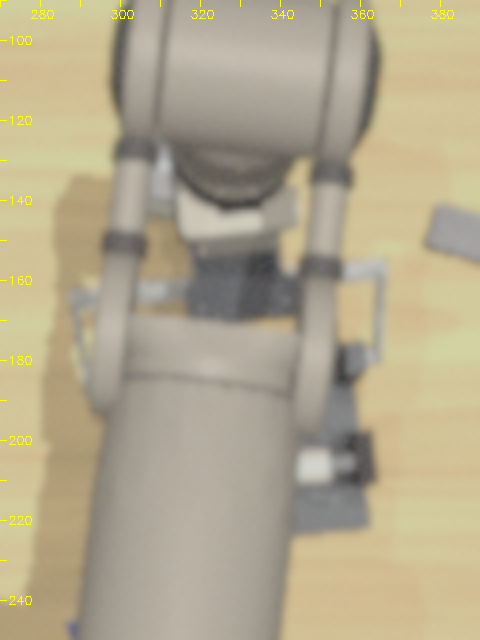

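Emit:
apply_moves --rows '[[[0.1, 4, 0.2], 0, 0.0], [[0.1, 8, 0.3], 0, 0.0], [[0.1, 9, 0.4], 0, 0.0], [[0.1, 9, 0.4], 0, 0.0]]'

```text
time: 23.0
tool_pos: [677.9, -3.7, 193.2]
tcp_rot: [-1.598, 0.009, -1.462]
contact_force: [0.4, -0.4, -0.4]
grip_width: 0.6
```

```bash
python3 -c "
from h import *
inh()
for a in (2.2,1.9,1.57,1.2,.9):
    X=78-98*np.cos(a)+25;Z=112+98*np.sin(a)-12+14;print(a,X,Z);goal(*hol(X,0,Z,0,0))
g=lambda im:np.clip((im/255.)**.5*255,0,255).astype('uint8')
s=vision.capture('scene')[:,:,::-1]
crop(g(s),270,130,420,290,4,'pics/h2.png')"
```

```text
holder: centre [171.89  -0.21] axis z 190.1 phi 0.0 tip(out) [ 171.94 -103.21] fixed [171.84 102.79] F axial -0.47 Fhol [ 0.4  -0.47] Fz -0.4 t 23.0
2.2 160.6731094910239 193.23264757431983
shift cm [-0.02  0.02 -1.12] turn 0.0
1.9 134.68237755262334 206.73740859336664
shift cm [-0.03 -1.26 -3.76] turn 0.0
1.57 102.92195998234814 211.9999689273198
shift cm [-0.04 -1.7  -6.95] turn 0.0
1.2 67.48894006128599 205.33983042478818
shift cm [ -0.04  -0.94 -10.47] turn 0.0
0.9 42.08222310947489 190.76603714349338
shift cm [ -0.03   0.59 -12.97] turn 0.0
```

View pics/h2.png

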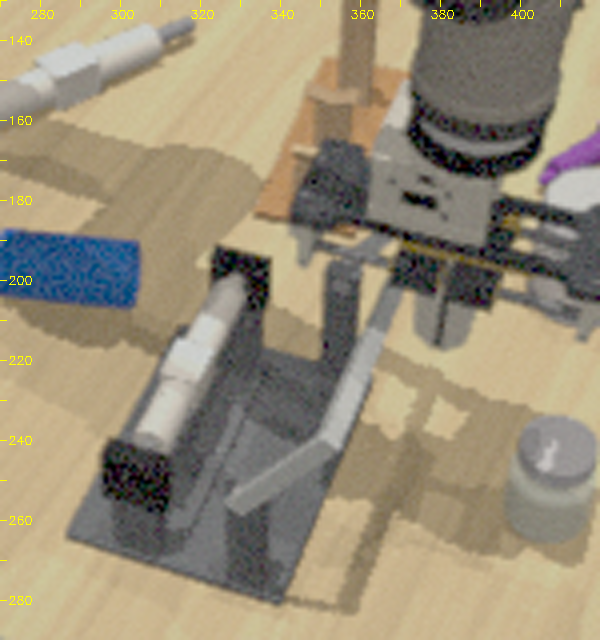

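Emit:
apply_moves --rows '[[[0, 0, -1.2], 0, 0.0], [[0, -0.7, -2.6], 0, 0.0], [[0, -1.26, -3.8], 0, 0.0], [[0, -1.6, -5.3], 0, 0.0], [[0, -1.7, -6.9], 0, 0.0]]'

```text
time: 23.68
tool_pos: [612.7, -11.0, 218.1]
tcp_rot: [-1.584, 0.007, -1.462]
contact_force: [3.3, 2.3, 15.9]
grip_width: 0.2
```

```bash
python3 -c "
from h import *
inh()
for a in (1.4,1.2,1.05,.9):
    X=78-98*np.cos(a)+25;Z=112+98*np.sin(a)-12+14;print(a,X,Z);goal(*hol(X,0,Z,0,0))
g=lambda im:np.clip((im/255.)**.5*255,0,255).astype('uint8')
s=vision.capture('scene')[:,:,::-1]
crop(g(s),270,130,420,290,4,'pics/h3.png')"
```

```text
holder: centre [106.3   -0.48] axis z 215.0 phi 0.001 tip(out) [ 106.39 -103.48] fixed [106.22 102.52] F axial 1.94 Fhol [3.49 1.94] Fz 15.9 t 23.68
1.4 86.34321999577638 210.5740735388691
shift cm [-0.05  0.78 -1.99] turn 0.001
1.2 67.48894006128599 205.33983042478818
shift cm [-0.04  1.33 -3.86] turn 0.001
1.05 54.23803730661076 199.00747610821367
shift cm [-0.04  1.98 -5.18] turn 0.001
0.9 42.08222310947489 190.76603714349338
shift cm [-0.04  2.82 -6.38] turn 0.001
```

View pics/h3.png

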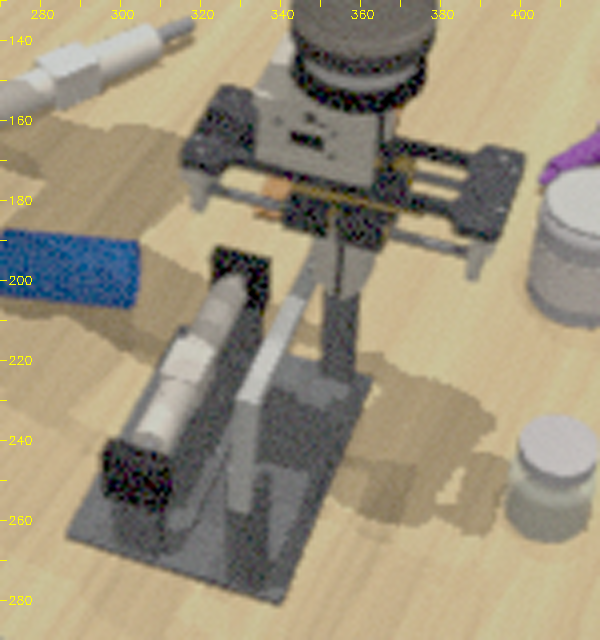

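Emit:
apply_moves --rows '[[[0, -0.2, 0], 0, 0.0], [[0, -0.2, 0], 0, 0.0]]'

```text
time: 23.98
tool_pos: [611.0, -11.3, 221.6]
tcp_rot: [-1.585, 0.006, -1.462]
contact_force: [0.4, 0.4, -0.5]
grip_width: 0.5
```

```bash
python3 -c "
from h import *
inh()
g=lambda im:np.clip((im/255.)**.5*255,0,255).astype('uint8')
s=vision.capture('scene')[:,:,::-1]
crop(g(s),310,180,380,270,8,'pics/h4.png')"
```

```text
holder: centre [104.59  -0.6 ] axis z 218.5 phi 0.001 tip(out) [ 104.68 -103.6 ] fixed [104.5 102.4] F axial 0.31 Fhol [0.47 0.31] Fz -0.5 t 23.98
```

View pics/h4.png

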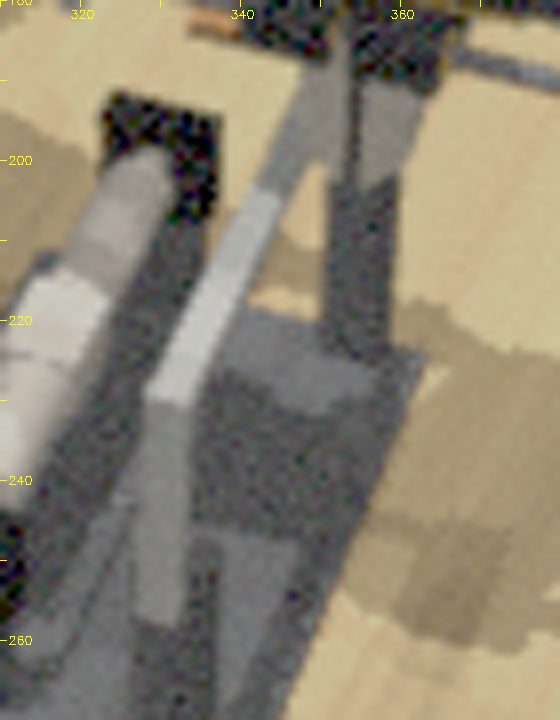

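Emit:
apply_moves --rows '[[[0, 0.5, -1.2], 0, 0.0], [[0, 1.0, -2.5], 0, 0.0], [[0, 1.6, -3.7], 0, 0.0], [[0, 2.2, -5.0], 0, 0.0], [[0, 2.9, -6.2], 0, 0.0]]'

```text
time: 24.65
tool_pos: [548.6, -18.0, 192.3]
tcp_rot: [-1.586, 0.006, -1.462]
contact_force: [1.0, 0.5, 1.0]
grip_width: 0.0
```

```bash
python3 -c "
from h import *
inh()
g=lambda im:np.clip((im/255.)**.5*255,0,255).astype('uint8')
s=vision.capture('scene')[:,:,::-1]
crop(g(s),270,130,420,290,4,'pics/h5.png')"
```

```text
holder: centre [41.77 -0.5 ] axis z 189.2 phi 0.001 tip(out) [  41.86 -103.5 ] fixed [ 41.68 102.5 ] F axial 0.37 Fhol [1.04 0.37] Fz 1.0 t 24.65
```

View pics/h5.png

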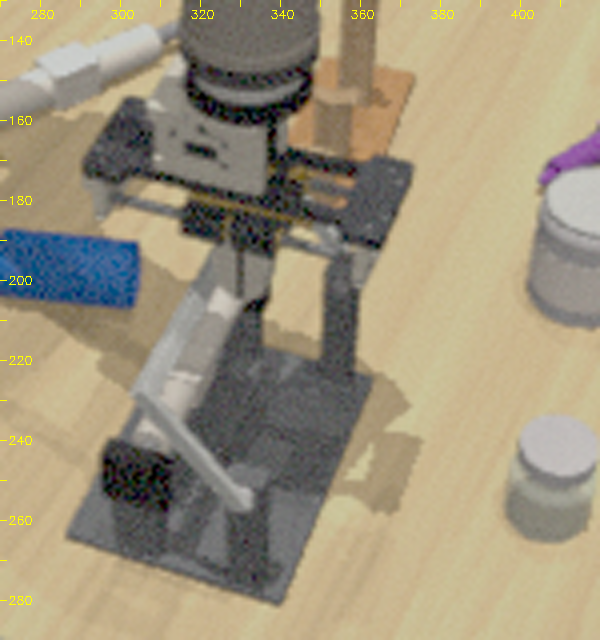

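```bash
python3 -c "
from h import *
R=np.array([[np.cos(HY),-np.sin(HY)],[np.sin(HY),np.cos(HY)]])
o,d=ray('scene',(270+137/4-.4,130+400/4-.4))
n=np.array([*R[:,1],0]);P0=np.array([*(H0+R@[0,-118]),0]);k=n@(P0-o)/(n@d);p=o+k*d
q=R.T@(p[:2]-H0);print(q,p[2],np.arctan2(p[2]-112,78-q[0]))
goal(*hol(-10,0,215,0,0))
"
```

```text
[  16.07 -118.  ] 186.8031729098376 0.8792419211406614
shift cm [-0.05 -2.28 -5.04] turn 0.001
```

Emit:
apply_moves --rows '[[[0, -3.4, 0.3], 0, 0.0], [[0, -3.4, 0.3], 0, 0.0], [[0, -3.4, -3], 0, 0.0], [[0, -3.4, -4.4], 0, 0.0], [[0, -3.4, -4.4], 0, 0.0]]'

```text
time: 25.32
tool_pos: [503.4, -22.9, 226.0]
tcp_rot: [-1.59, 0.007, -1.462]
contact_force: [0.6, 0.3, -0.1]
grip_width: -0.0
```

```bash
python3 -c "
from h import *
inh()
for a in (.88,.7,.5,.25,0):
    X=max(-12,78-98*np.cos(a)-14);Z=112+98*np.sin(a)+6*np.cos(a)+14;print(a,X,Z);goal(*hol(X,0,Z,0,0))
"
```

```text
holder: centre [-3.72 -0.55] axis z 222.9 phi 0.0 tip(out) [  -3.68 -103.55] fixed [ -3.76 102.45] F axial 0.22 Fhol [0.65 0.22] Fz -0.1 t 25.32
0.88 1.5591878685391407 205.35531699729046
shift cm [-0.04  2.05  0.57] turn 0.0
0.7 -10.954534353879879 193.72238647300063
shift cm [-0.03  3.24 -0.66] turn 0.0
0.5 -12 178.24919815455414
shift cm [-0.02  4.79 -0.74] turn 0.0
0.25 -12 156.05906253720713
shift cm [-0.01  7.01 -0.7 ] turn 0.0
0 -12 132.0
shift cm [ 0.01  9.41 -0.65] turn 0.0
```

Emit:
apply_moves --rows '[[[0, 2.0, 0.4], 0, 0.0], [[0, 3.4, -0.2], 0, 0.0], [[0, 4.8, -0.7], 0, 0.0], [[0, 6.2, -0.8], 0, 0.0], [[0, 7.4, -0.8], 0, 0.0]]'

```text
time: 25.95
tool_pos: [474.0, -25.5, 148.8]
tcp_rot: [-1.639, 0.009, -1.46]
contact_force: [-76.8, -24.3, 30.4]
grip_width: 0.3
```

```bash
python3 -c "
from h import *
inh()
goal(*hol(-14,0,132,0,0))
g=lambda im:np.clip((im/255.)**.5*255,0,255).astype('uint8')
s=vision.capture('scene')[:,:,::-1]
crop(g(s),270,130,390,290,4,'pics/h6.png')"
```

```text
holder: centre [-33.19   0.07] axis z 145.7 phi 0.003 tip(out) [ -32.86 -102.93] fixed [-33.52 103.07] F axial -15.6 Fhol [-78.97 -15.86] Fz 30.4 t 25.95
shift cm [0.03 1.54 2.03] turn 0.003
```

View pics/h6.png

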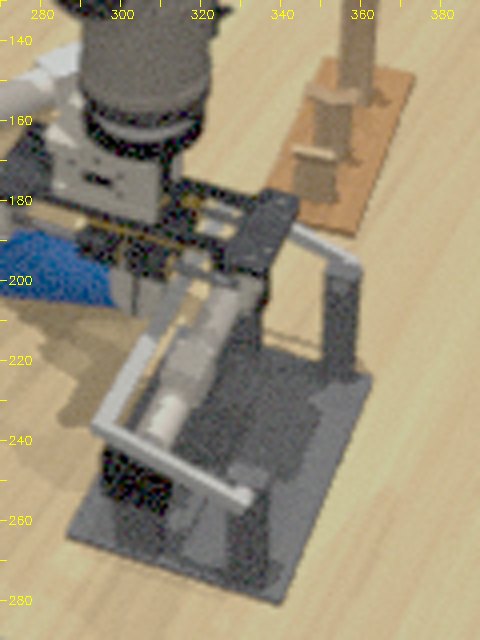

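Emit:
apply_moves --rows '[[[0, -0.5, -0.8], 0, 0.0], [[0, -2, -1.2], 0, 0.0], [[0, -5, -1.2], 0, 0.0], [[0, -7, -1.2], 0, 0.0], [[0, -7, -1.2], 0, 0.0]]'

```text
time: 26.62
tool_pos: [468.8, -27.1, 219.7]
tcp_rot: [-1.634, 0.008, -1.459]
contact_force: [0.3, 0.4, -1.1]
grip_width: 0.7
```

```bash
python3 -c "
from h import *
inh();st()
g=lambda im:np.clip((im/255.)**.5*255,0,255).astype('uint8')
s=vision.capture('scene')[:,:,::-1]
crop(g(s),270,130,390,290,5,'pics/h7.png')"
```

```text
holder: centre [-38.48  -0.95] axis z 216.6 phi 0.003 tip(out) [ -38.13 -103.95] fixed [-38.83 102.05] F axial 0.32 Fhol [0.34 0.32] Fz -1.1 t 26.62
26.62 [468.85 -27.09 219.72] [-1.63  0.01 -1.46] F [ 0.3   0.35 -1.14] w 0.7
```

View pics/h7.png

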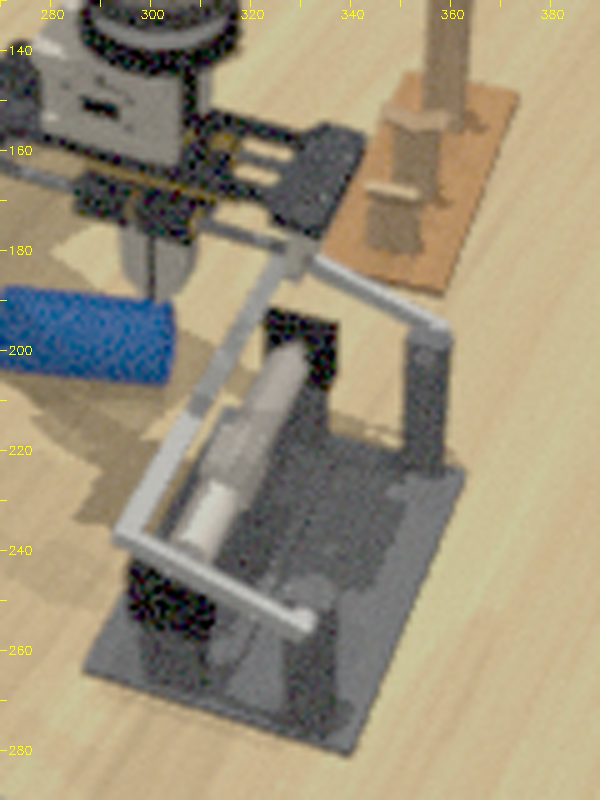

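```bash
python3 -c "
from h import *
R=np.array([[np.cos(HY),-np.sin(HY)],[np.sin(HY),np.cos(HY)]])
for uv in ((270+117/5-.4,130+535/5-.4),):
  o,d=ray('scene',uv)
  n=np.array([*R[:,1],0]);P0=np.array([*(H0+R@[0,-118]),0]);k=n@(P0-o)/(n@d);p=o+k*d
  q=R.T@(p[:2]-H0);a=np.arctan2(p[2]-112,78-q[0]);print(q,p[2],a)
for a in (.4,.3,.2,.1,0):
    X=78-98*np.cos(a);Z=112+98*np.sin(a)+6*np.cos(a)+14;print(a,X,Z);goal(*hol(X+2,0,Z,0,0))
print(Ro.from_euler('xyz',bot.get_obs()['tcp_rot']).as_matrix())
"
```

```text
[ -15.14 -118.  ] 148.12430600647428 0.3699915432313483
0.4 -12.263977412282742 169.68936351026508
shift cm [-0.02  4.66  3.24] turn 0.003
0.3 -15.62297593430938 160.6929991875649
shift cm [-0.01  5.58  2.97] turn 0.003
0.2 -18.046524628441674 151.34999388496345
shift cm [-0.    6.53  2.79] turn 0.003
0.1 -19.510408197246534 141.75369982305733
shift cm [0.   7.5  2.71] turn 0.003
0 -20.0 132.0
shift cm [0.01 8.47 2.72] turn 0.003
[[ 0.11 -0.07  0.99]
 [-0.99  0.    0.11]
 [-0.01 -1.   -0.07]]
```

Emit:
apply_moves --rows '[[[0, 1, 2.0], 0, 0.0], [[0, 2, 3.4], 0, 0.0], [[0, 3, 3.4], 0, 0.0], [[0, 4.2, 3.4], 0, 0.0], [[0, 4.6, 3.4], 0, 0.0]]'

```text
time: 27.3
tool_pos: [497.4, -23.0, 169.1]
tcp_rot: [-1.64, 0.009, -1.46]
contact_force: [0.3, 0.4, 0.4]
grip_width: 0.3
```

```bash
python3 -c "
from h import *
inh()
for a in (.3,.2,.1,0):
    X=78-98*np.cos(a);Z=112+98*np.sin(a)+6*np.cos(a)+14;print(a,X,Z);goal(*hol(X+3,0,Z,0,0))
g=lambda im:np.clip((im/255.)**.5*255,0,255).astype('uint8')
s=vision.capture('scene')[:,:,::-1]
crop(g(s),270,150,390,270,6,'pics/h8.png')"
```

```text
holder: centre [-9.62 -0.01] axis z 166.0 phi 0.003 tip(out) [  -9.29 -103.01] fixed [ -9.95 102.99] F axial 0.34 Fhol [0.32 0.34] Fz 0.4 t 27.3
0.3 -15.62297593430938 160.6929991875649
shift cm [ 0.01  0.86 -0.24] turn 0.003
0.2 -18.046524628441674 151.34999388496345
shift cm [ 0.01  1.81 -0.42] turn 0.003
0.1 -19.510408197246534 141.75369982305733
shift cm [ 0.02  2.77 -0.5 ] turn 0.003
0 -20.0 132.0
shift cm [ 0.03  3.75 -0.48] turn 0.003
```

View pics/h8.png

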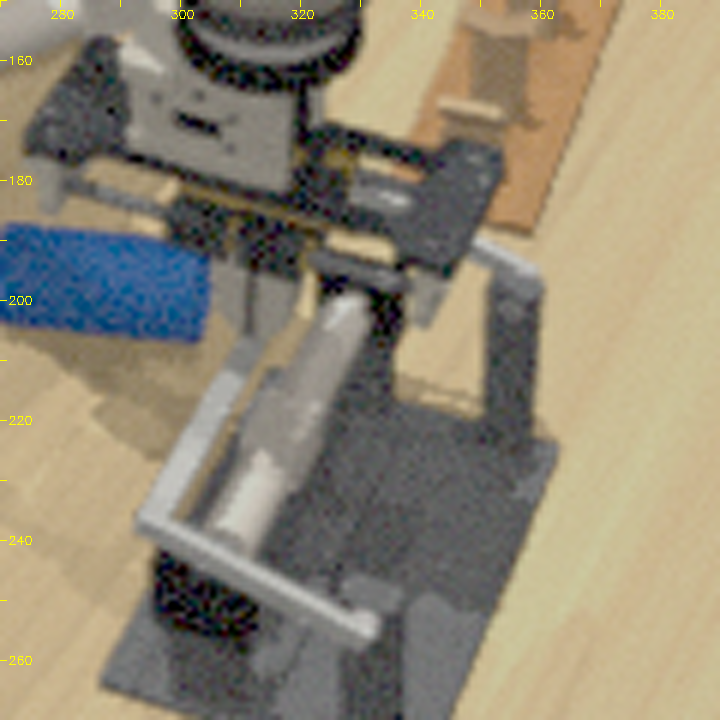

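Fingers (about 312,205) stand right over the bar. Lower in small steps, watching the force.

Emit:
apply_moves --rows '[[[0, 0.5, -0.2], 0, 0.0], [[0, 0.9, -0.25], 0, 0.0], [[0, 0.9, -0.25], 0, 0.0]]'

```text
time: 27.72
tool_pos: [494.2, -23.3, 160.2]
tcp_rot: [-1.64, 0.009, -1.46]
contact_force: [-0.5, -0.6, 0.8]
grip_width: 0.4
```

Emit:
apply_moves --rows '[[[0, 0.4, -0.1], 0, 0.0], [[0, 0.8, -0.15], 0, 0.0], [[0, 0.8, -0.15], 0, 0.0]]'

```text
time: 28.1
tool_pos: [491.9, -23.4, 152.0]
tcp_rot: [-1.64, 0.009, -1.46]
contact_force: [0.3, 0.4, -0.4]
grip_width: 0.4
```

```bash
python3 -c "
from h import *
inh()
g=lambda im:np.clip((im/255.)**.5*255,0,255).astype('uint8')
s=vision.capture('scene')[:,:,::-1]
crop(g(s),270,150,390,270,6,'pics/h9.png')"
```

```text
holder: centre [-15.15   0.19] axis z 148.9 phi 0.003 tip(out) [ -14.84 -102.81] fixed [-15.47 103.19] F axial 0.41 Fhol [0.31 0.41] Fz -0.4 t 28.1
```

View pics/h9.png

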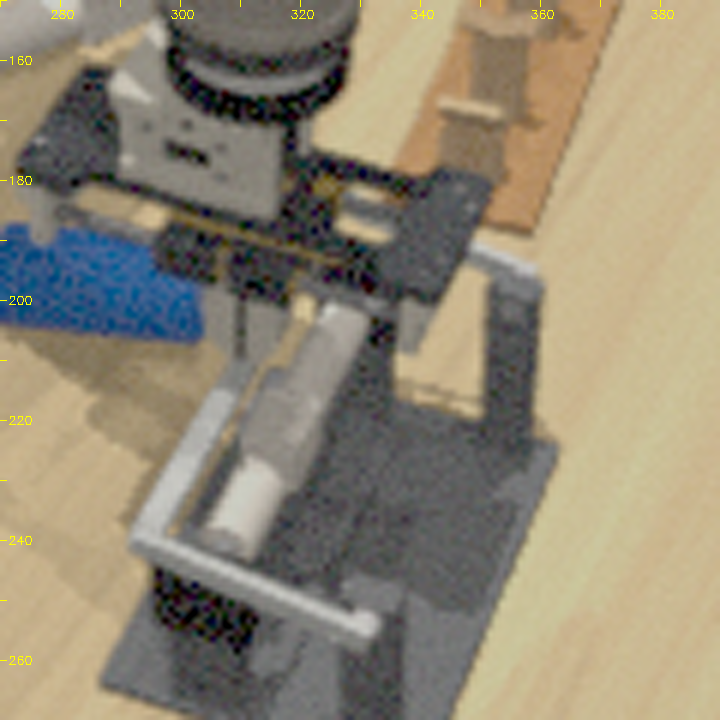

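Emit:
apply_moves --rows '[[[0, 0.5, -0.1], 0, 0.0], [[0, 0.9, -0.15], 0, 0.0], [[0, 1.2, -0.2], 0, 0.0], [[0, 1.2, -0.2], 0, 0.0]]'

```text
time: 28.65
tool_pos: [488.9, -23.6, 140.0]
tcp_rot: [-1.641, 0.01, -1.46]
contact_force: [0.5, 0.3, -0.0]
grip_width: 0.4
```

Emit:
apply_moves --rows '[[[0, 0.3, -0.0], 0, 0.0], [[0, 0.6, -0.0], 0, 0.0], [[0, 0.6, 0], 0, 0.0]]'

```text
time: 29.02
tool_pos: [488.3, -23.6, 133.8]
tcp_rot: [-1.641, 0.01, -1.46]
contact_force: [0.2, -0.2, -0.1]
grip_width: 0.0
```

```bash
python3 -c "
from h import *
inh()
g=lambda im:np.clip((im/255.)**.5*255,0,255).astype('uint8')
s=vision.capture('scene')[:,:,::-1]
crop(g(s),270,150,390,270,6,'pics/i1.png')"
```

```text
holder: centre [-18.72   0.47] axis z 130.7 phi 0.003 tip(out) [ -18.42 -102.53] fixed [-19.03 103.47] F axial -0.22 Fhol [ 0.18 -0.22] Fz -0.1 t 29.02
```

View pics/i1.png

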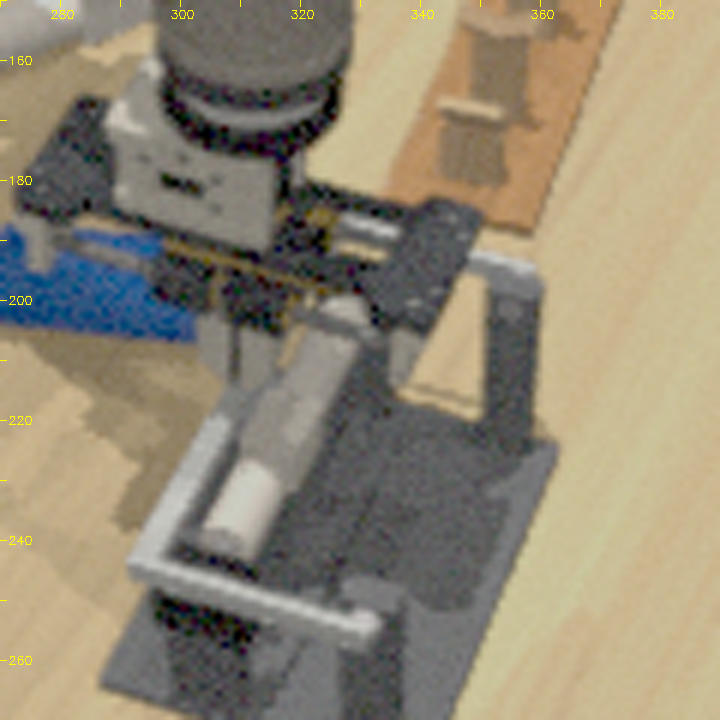

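Emit:
apply_moves --rows '[[[0, 0.2, 0], 0, 0.0], [[0, 0.4, 0], 0, 0.0], [[0, 0.4, 0], 0, 0.0]]'

```text
time: 29.45
tool_pos: [488.5, -23.6, 132.0]
tcp_rot: [-1.639, 0.009, -1.46]
contact_force: [-4.2, 0.7, 18.9]
grip_width: 0.4
```

Emit:
apply_moves --rows '[[[0, 0.2, 0], 0, 0.0], [[0, 0.2, 0], 0, 0.0]]'

```text
time: 29.7
tool_pos: [488.5, -23.6, 132.0]
tcp_rot: [-1.638, 0.009, -1.459]
contact_force: [-5.0, 1.8, 18.1]
grip_width: 0.4
```

Emit:
apply_moves --rows '[[[0, -1, 0], 0, 0.0], [[0, -5, 0], 0, 0.0], [[0, -11, 0], 0, 0.0], [[0, -17, 0], 0, 0.0], [[0, -17, 0], 0, 0.0]]'

```text
time: 30.32
tool_pos: [502.0, -24.1, 306.4]
tcp_rot: [-1.628, 0.006, -1.459]
contact_force: [1.0, -0.8, -1.4]
grip_width: 0.1
```

Emit:
apply_moves --rows '[[[3, 0, -5], 0, 0.0], [[8, 0, -8], 0, 0.0], [[14, 0, -10], 0, 0.0], [[20, 0, -10], 0, 0.0], [[25, 0, -10], 0, 0.0]]'

```text
time: 30.95
tool_pos: [429.9, -285.7, 309.7]
tcp_rot: [-1.629, 0.007, -1.46]
contact_force: [0.2, 0.2, 0.8]
grip_width: 0.2
```

```bash
python3 -c "
from h import *
st()
g=lambda im:np.clip((im/255.)**.5*255,0,255).astype('uint8')
s=vision.capture('scene')[:,:,::-1];t=vision.capture('top')[:,:,::-1]
cv2.imwrite('pics/raw_s9.png',s)
crop(g(s),270,150,390,290,5,'pics/j1.png');crop(g(t),270,130,470,270,4,'pics/j1t.png')
cv2.imwrite('pics/j2.png',s)"
```

```text
30.95 [ 429.93 -285.66  309.69] [-1.63  0.01 -1.46] F [0.18 0.25 0.79] w 0.2
```

View pics/j1.png

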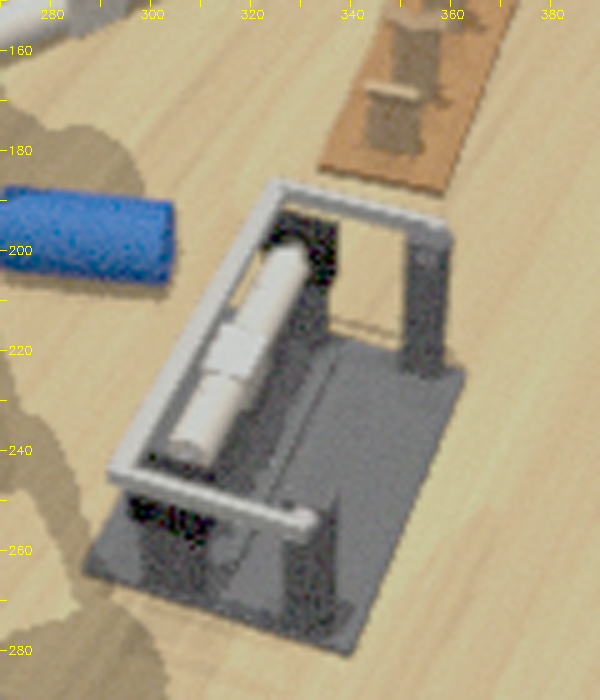

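View pics/j1t.png

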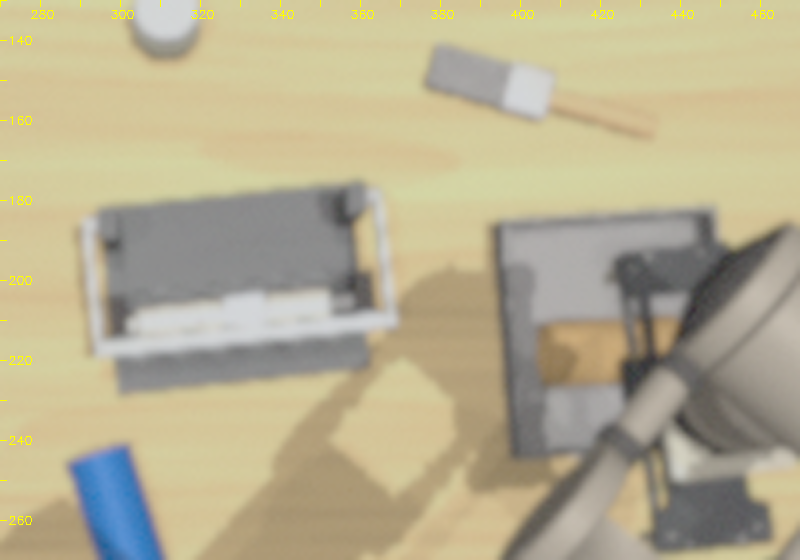

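View pics/j2.png

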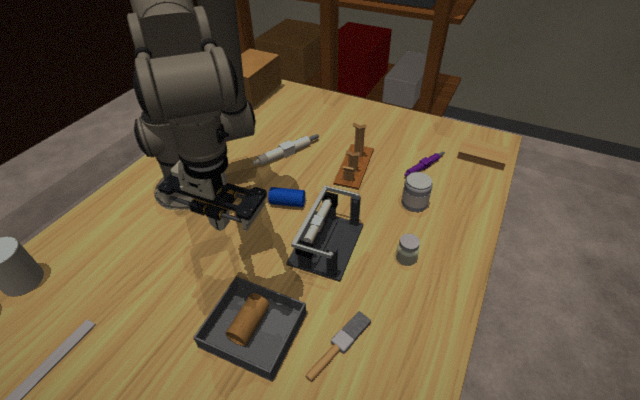

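```bash
python3 -c "
from h import *
R=np.array([[np.cos(HY),-np.sin(HY)],[np.sin(HY),np.cos(HY)]])
o,d=ray('scene',(270+112/5-.4,150+472/5-.4))
n=np.array([*R[:,1],0]);P0=np.array([*(H0+R@[0,-118]),0]);k=n@(P0-o)/(n@d);p=o+k*d
q=R.T@(p[:2]-H0);print(q,p[2])
c=plane('top',(270+243/4-.4,130+307/4-.4),99);print('collar',R.T@(c[:2]-H0))
e=plane('top',(270+331/4-.4,130+306/4-.4),90);print('barrel end plunger side (expect Y -70)',R.T@(e[:2]-H0))
"
```

```text
[ -20.24 -118.  ] 116.9441365092556
collar [ 2.12 -1.31]
barrel end plunger side (expect Y -70) [ -4.13 -71.41]
```

Bar corner measures at x ≈ -20, z ≈ 117 mm (expected -20 and 118 for the top edge). Collar is at y ≈ -1 and the barrel end at -71 (expected -3 and -70). Everything agrees, so I'm handing in.

```bash
python3 -c "
from h import *
print(order.close_job());st()"
```

```text
the job is handed in; nothing more can be done
None
the job is handed in; nothing more can be done
```

The holder is set up and the job is handed in at about 31 s of the 72 s allowed; the simulator gave no verdict.

- **Core:** I lifted the brown core out of the holder and laid it in the tray. The last pictures show it lying there, let go.
- **Spindle:** I took the smaller white spindle from the rest and levelled it against the bench, then gripped it again. I pressed its plunger about 18 mm into the right cup, swung it in line and let it out into the left cup. The force showed the fixed pin touching the bottom of the cup. In the last pictures the collar is at y ≈ -1 mm and the plunger end of the barrel at y ≈ -71 mm, against -3 and -70 expected.
- **Tear bar:** I folded it down until it met its stop, with 18 N at the fingers. Its edge measures x ≈ -20 mm, z ≈ 117 mm, against -20 and 118 expected.
- **Mishap:** While folding the bar, the closed fingers slipped in front of it and the wrist force reached about 85 N (limit 120 N). I backed off and pressed again from directly above. The spindle stayed in place.
- **Bystanders:** I never touched the paint tin, the screw jar or the brush. They look unmoved in the last pictures, but I did not measure them.

The two cameras disagreed by about 4 mm on where the holder stands, so I used a value between them and the arm's own reading.

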